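Probe a coated wedge block

ROBOT

A 6-joint arm with a two-finger parallel gripper is mounted at the origin on the work surface; the furniture and walls round the work are solid. World frame = base frame: x ahead of the robot, y to its left, z up, the work surface at z = 0. Lengths are in m, angles in degrees, forces in N, time in s.
With the tool pointing down it reaches from about 0.275 to 0.725 m from the base axis. Payload 5.6 kg.
Tool frame: the origin (TCP) lies on the mounting face of the last link; the fingertips stand 173 mm ahead of it and the grasp point (between the pads) lies 155 mm ahead of it; z points along the fingers, y is the line along which they close (so a half turn about z gives the same grasp; the last joint's range is limited). The gripper opens to 85 mm and grips with 20 to 120 N. Pads are 22 mm wide; open, the fingers measure 114 mm over their backs; the gripper's body (76 mm by 85 mm) begins 54 mm behind the grasp point. The pads swing forward as they close: fully open they stand 13 mm farther back than shut.
Start: joints at [-50.042, 14.616, 6.199, 0, -81.583, -16.306], TCP at [0.221, -0.504, 0.405] pointing down, gripper open.
Joint ranges: [-168.99, 168.99], [-69.2, 112.95], [-62.41, 85.93], [-164.36, 98.24], [-168.68, -3.75], [-174.98, 174.98]. Speed limits (degrees/s): [147.25, 147.25, 180, 180, 180, 180].

INTERFACE

Orientations are given as a 3x3 rotation matrix whose columns are the frame's x, y, z axes.
In Python, from cell import arm, cams gives the robot as it stands.
- The arm moves only by the tool step_arm, never from a script. Its arguments are lists of equal length, an entry for each row: "offset": the shift along the tool's x, y, z in m, a list of three; "turn": the turn about the tool's z in rad. A call has exactly 10 rows; each row shifts and turns the commanded pose from where the row before left it, along the tool's axes as they then stand; what a row does not reach is not made up. A row lasts 1/10 s, in which the tool goes at most 50 mm and 8.59 degrees, less where a joint would pass 70% of its speed; a pose out of reach is approached as far as the arm can. A call with a gripper value outside its range is refused whole. "grip" is the gripper command: -1 is shut, 1 is fully open, values between are in proportion, set as the call begins (left out, the last holds). The fingers move at their own pace and stop on an object; "grip_force" is the grip in N (left out, the last holds). Time passes only in rows, so rows that do not move let the fingers close, or fill a call up. It gives the time, the measured TCP pose, the force, the opening and the grip force at its end, in the units of the state.
- arm.sense(): the state, without advancing time (a new reading comes with each control period).
- cams.camera(name): name is "scene" or "top"; returns the picture (400x640x3 uint8, red, green, blue); there is no depth.
- cams.get_calibration(name): a dict with "K" (3x3 intrinsics, pixels), "dist_coeffs" ([k1, k2, p1, p2, k3] as OpenCV has them; the pictures are not rectified), "rvec" (rotation vector, rad) and "tvec" (3), from world to camera coordinates, as OpenCV has them. Camera axes: x right, y down, z forward; pixel columns grow to the right and rows downward; lengths in m; the calibration is good to about 2 mm. A picture is of the moment at which its call begins. get_calibration takes no time and is no camera call.
- arm.hand_in(): hands the job in; it is judged then, once.
The state is a dict: "time_s": time; "qpos": joint angles; "joint_velocities": joint speeds; "joint_torque": joint torques, N m; "tool_pos": TCP position; "ee_rot": TCP orientation; "ft_force": force on the tool from outside, world axes, zero at the start; "torque": the same for the moment, N m; "finger_gap": finger opening in m; "grip_force": force on a finger pad.
Only numpy, scipy, OpenCV 4.12 (cv2) and the standard library are available. Lean on these libraries where they do the work, as an engineer would, in place of code of your own. Each camera call takes 0.05 s, during which the arm holds its last target. There are 200 camera calls.

TASK

Set the blue-faced wedge block inside the white outline on the dark plate, with its low end towards the yellow bar, and let go of it. Then take the orange probe out of its stand and hold its brass tip on the ringed spot of the block's sloped face, with the probe square to that face and pressed lightly, so that the spring tip is pushed about half way in. Finish while holding it there, with the block still in its outline; press gently throughout and leave the timer, tape roll and wash bottle where they are.

Things in the scene. Friction and masses are not known exactly. Their poses are not given: they have to be found in the camera images.
- plate: Fixed dark steel plate, 150 (x) x 110 (y) x 6 mm, lying on the bench; origin at the centre of its underside, so its top is at z = 6 mm. A white outline, 82 (x) x 56 (y) mm inside its lines, is centred on it; a yellow bar, 10 mm wide, lies just outside the outline at its -x end.
- block: Loose aluminium wedge block, 0.3 kg (0.2 to 0.4), footprint 70 (x) x 44 (y) mm, upright sides; origin at the centre of its underside. 14 mm high at its -x end (the low end), 39.5 mm at its +x end, 26.7 mm in the middle: the blue top face slopes at 20 degrees, facing -x and up. Starts flat on the bench. Grip it across y (44 mm).
- block_high (a point): Point on the underside of the block, at the middle of its high (+x) end, 35 mm from its origin.
- target: The spot on the block's blue face: a white ring 16 mm across with a red dot at its centre. Origin at the dot, on the face, 26.7 mm above the centre of the block's underside; z points straight out of the sloped face, y is the block's y.
- stand: Fixed grey stand, 70 x 70 x 50 mm, origin at the centre of its underside, with an upright 20 mm hole right through its centre, in which the probe's nose hangs.
- probe: Loose probe, 0.1 kg, upright in the stand. z runs along it to the top; origin at the centre of the nose end. Steel nose 16 mm across, z = 0 to 35 mm; square orange grip, 24 x 24 mm, faces across x and y, z = 35 to 105 mm, its underside resting on the stand (origin then 15 mm above the bench). Brass tip, 8 mm across, ball end, stands 12 mm out of the nose (to z = -12 mm).
- probe_tip (a joint): How far the spring tip is pushed into the nose: 0 fully out, 0.010 m fully in. A 0.5 N/mm spring with 1 N preload: 1 N to start it, 3.5 N half way (0.005 m), 6 N fully in.
- tip_point (a point): The end of the brass tip (its lowest point, on the probe's axis); moves with the tip. Its z is the probe's z.
- timer: Loose bench timer, 62 x 66 x 19 mm, a bystander; origin at the centre of its underside.
- tape_roll: Loose roll of tape, 104 x 102 x 25 mm, a bystander; origin at the centre of its underside.
- wash_bottle: Loose wash bottle with a red cap, 75 x 95 x 244 mm, a bystander; origin at the centre of its underside.
There are look-alikes about, which are no part of the job. What is shaped like the block but pink or turquoise is not meant.

How it is judged:
By the outcome, as a careful person would: the job done as asked, in the order asked, and still so for the second after the job is handed in, while the arm keeps its last pose, push and grip.
It also fails if it takes over 45 s, if anything falls off the work surface, if the arm or the gripper's body presses on something with over 40 N, if the wrist force passes 120 N, or if a joint passes its speed limit or range.

## Working session

There is one attempt and no reset: what is moved stays moved. The work goes in short steps, Python scripts to look and compute and a tool call to move; the robot and the scene stay as the last step left them, time stands still between calls to the robot, and variables do not carry over. Pictures are saved under pics/ and viewed, at most 10 in all, crops included, and the job is handed in when it is done.

Besides the shell and the picture viewer there is one more tool, called in YAML: its name, and indented under it one key for each argument. step_arm: Moves the arm, as the interface text tells. Its arguments: {"type":"object","properties":{"offset":{"type":"array","items":{"type":"array","items":{"type":"number"}}},"turn":{"type":"array","items":{"type":"number"}},"grip":{"type":"number"},"grip_force":{"type":"number"}},"required":["offset","turn"]}

```bash
mkdir -p pics; ls
python3 - <<'E'
from cell import arm,cams
import cv2,numpy as np
for n in("scene","top"):
    im=cams.camera(n); cv2.imwrite(f"pics/{n}0.png",im[:,:,::-1])
    c=cams.get_calibration(n); R=cv2.Rodrigues(np.array(c["rvec"]))[0]
    print(n,np.round(c["K"],1).tolist(),c["dist_coeffs"],np.round(-R.T@np.array(c["tvec"]).ravel(),3),np.round(R,2).tolist())
s=arm.sense();print(s["time_s"],s["tool_pos"],s["ee_rot"],s["ft_force"],s["finger_gap"])
E
```

```text
pics
scene [[438.0, 0.0, 322.7], [0.0, 438.0, 203.1], [0.0, 0.0, 1.0]] [-0.03995695  0.          0.          0.          0.        ] [-0.578 -0.99   0.646] [[0.7, -0.71, 0.02], [-0.27, -0.29, -0.92], [0.66, 0.64, -0.39]]
top [[475.8, 0.0, 324.1], [0.0, 475.8, 198.5], [0.0, 0.0, 1.0]] [-0.05933169  0.          0.          0.          0.        ] [ 0.077 -0.053  1.765] [[-0.01, -1.0, 0.02], [-0.98, 0.01, -0.18], [0.18, -0.02, -0.98]]
0.1 [ 0.22065486 -0.50364771  0.403875  ] [[-9.16023729e-01 -4.01123354e-01 -7.63457019e-04]
 [-4.01124073e-01  9.16022432e-01  1.54373959e-03]
 [ 8.01137515e-05  1.72034309e-03 -9.99998517e-01]] [-0.54288344 -0.01074241  0.64958365] 0.08470533838271299
```

View pics/top0.png

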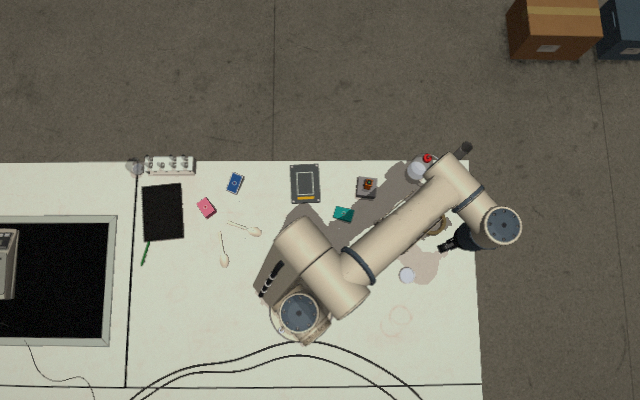

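View pics/scene0.png

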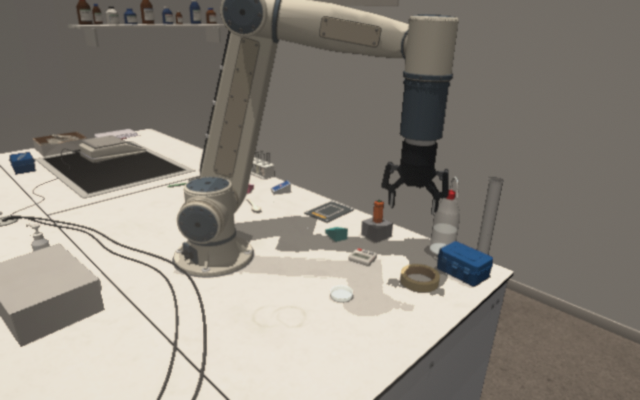

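The top view shows the blue wedge with a white ring at (235,183), the pink look-alike at (206,207) and the turquoise one at (343,214). The plate is at (305,184) with its yellow bar at (305,198). The stand and probe are at (367,187), and the bottle is at (425,165). The blue one fits the description, and I'll confirm it in an enlarged crop.

```bash
cat > h.py <<'E'
import cv2,numpy as np
from cell import arm,cams
def cal(n):
    c=cams.get_calibration(n); return [np.array(c[k],float) for k in("K","dist_coeffs","rvec","tvec")]
def ray(n,uv,z):
    K,d,r,t=cal(n); R=cv2.Rodrigues(r)[0]
    p=cv2.undistortPoints(np.array([[uv]],float),K,d)[0,0]
    C=-R.T@t.ravel(); v=R.T@np.array([p[0],p[1],1]); return C+v*(z-C[2])/v[2]
def proj(n,P):
    K,d,r,t=cal(n); return cv2.projectPoints(np.array(P,float).reshape(-1,3),r,t,K,d)[0][:,0]
E
python3 - <<'E'
from h import *
a=cv2.imread("pics/top0.png");s=cv2.imread("pics/scene0.png")
c1=cv2.resize(a[160:230,190:390],None,fx=4,fy=4,interpolation=cv2.INTER_CUBIC)
c2=cv2.resize(s[170:250,230:430],None,fx=4,fy=4,interpolation=cv2.INTER_CUBIC)[:300]
cv2.imwrite("pics/crop0.png",np.vstack([c1,c2]))
for n,uv,z in [("top",(235,183),.027),("top",(305,184),.006),("top",(367,187),.12),("scene",(280,187),.027),("scene",(330,211),.006),("scene",(378,203),.12)]:
    print(n,uv,ray(n,uv,z).round(3))
E
```

```text
top (235, 183) [0.462 0.243 0.027]
top (305, 184) [ 0.462 -0.018  0.006]
top (367, 187) [ 0.425 -0.24   0.12 ]
scene (280, 187) [0.452 0.231 0.027]
scene (330, 211) [ 0.465 -0.026  0.006]
scene (378, 203) [ 0.431 -0.256  0.12 ]
```

View pics/crop0.png

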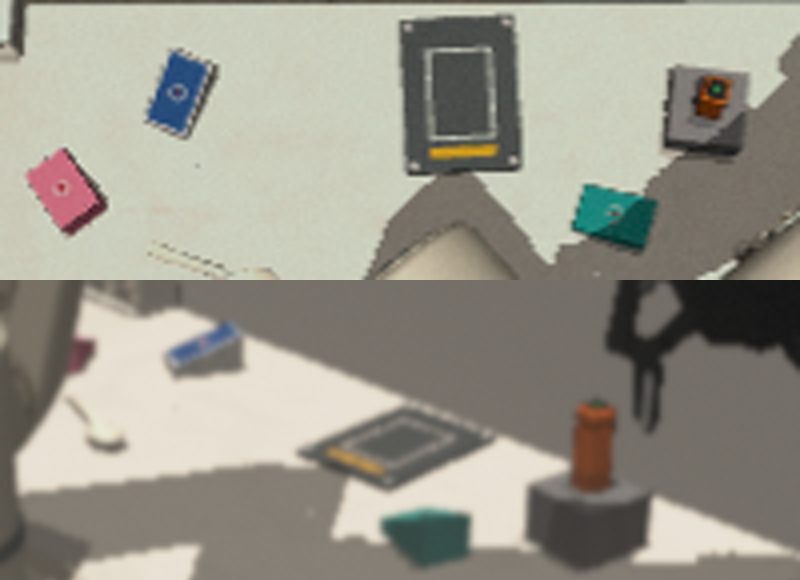

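Confirmed: the blue wedge is in the crop at (180,92), and its high end points up and to the right (+x, slightly -y). Next I'll fit poses with the known shapes in both views.

```bash
cat > fit.py <<'E'
from h import *
from scipy.optimize import minimize
S=8
def mask(im,kind,box):
    u0,v0,u1,v1=box
    big=cv2.resize(im[v0:v1,u0:u1],None,fx=S,fy=S,interpolation=cv2.INTER_CUBIC)
    h=cv2.cvtColor(big,cv2.COLOR_BGR2HSV).astype(int); H,Sa,V=h[...,0],h[...,1],h[...,2]
    m={"blue":(abs(H-110)<12)&(Sa>105),"orange":((H<14)|(H>174))&(Sa>130),"plate":(V<100)|((abs(H-24)<8)&(Sa>140))}[kind]
    m=m.astype(np.uint8); m=cv2.morphologyEx(cv2.copyMakeBorder(m,99,99,99,99,cv2.BORDER_CONSTANT),cv2.MORPH_CLOSE,np.ones((41,41)))[99:-99,99:-99]
    n,l,st,_=cv2.connectedComponentsWithStats(m); return (l==1+np.argmax(st[1:,4])).astype(np.uint8)
def box(a,b,z0,z1): return np.array([[x,y,z] for x in(-a,a) for y in(-b,b) for z in(z0,z1)])
M={"blue":np.array([[-.035,-.022,.014],[-.035,.022,.014],[.035,.022,.0395],[.035,-.022,.0395]]),
   "plate":box(.075,.055,0,.006),"orange":box(.012,.012,.05,.12)}
def fit(kind,views,x0,dz=0):
    """views: {cam:(im,box)}; returns x,y,yaw deg, IoU"""
    ms={n:(mask(im,kind,b),b) for n,(im,b) in views.items()}
    def cost(p):
        c,s=np.cos(np.radians(p[2])),np.sin(np.radians(p[2])); q=M[kind]
        P=np.c_[p[0]/1e3+c*q[:,0]-s*q[:,1],p[1]/1e3+s*q[:,0]+c*q[:,1],q[:,2]+dz]; tot=0
        for n,(m,b) in ms.items():
            uv=(proj(n,P)-[b[0],b[1]]+.5)*S-.5
            r=np.zeros_like(m); cv2.fillConvexPoly(r,cv2.convexHull((uv*16).round().astype(np.int32)),1,shift=4)
            tot+=(m^r).sum()/(m|r).sum()
        return tot/len(ms)
    best=min((minimize(cost,[x0[0]+dx,x0[1],x0[2]],method="Nelder-Mead",options=dict(initial_simplex=np.array(x0)+[[dx,0,0],[8+dx,0,0],[dx,8,0],[dx,0,8]],xatol=.02,fatol=1e-5)) for dx in(-4,3)),key=lambda r:r.fun)
    return best.x.round(1),round(1-best.fun,3)
E
python3 - <<'E'
from fit import *
a=cv2.imread("pics/top0.png");s=cv2.imread("pics/scene0.png")
B={"blue":((222,168,250,200),(268,178,296,200),[460,240,-22]),"plate":((285,158,325,208),(302,198,358,224),[463,-20,3]),
"orange":((355,175,380,197),(368,196,390,226),[428,-248,5])}
for k,(t,sc,x0) in B.items():
    print(k,fit(k,{"top":(a,t)},x0),fit(k,{"scene":(s,sc)},x0),fit(k,{"top":(a,t),"scene":(s,sc)},x0))
E
```

```text
blue (array([463.6, 246.9, -31.6]), np.float64(0.692)) (array([492.9, 250.8, -99.5]), np.float64(0.26)) (array([463.6, 247.6, -35.1]), np.float64(0.395))
plate (array([467.9, -16.6,   0.7]), np.float64(0.81)) (array([467.7, -14.1,   6.3]), np.float64(0.615)) (array([467.4, -15.2,   2.3]), np.float64(0.71))
orange (array([ 444.5, -246.4,  -23. ]), np.float64(0.847)) (array([ 452.8, -242.6,   31.6]), np.float64(0.827)) (array([ 445.1, -247.7,  -49.5]), np.float64(0.78))
```

Run:
```python
from fit import *
a=cv2.imread("pics/top0.png");s=cv2.imread("pics/scene0.png")
B={"blue":((222,168,250,200),(268,178,296,200),[460,240,-22]),"plate":((285,158,325,208),(302,198,358,224),[463,-20,3]),
"orange":((355,175,380,197),(368,196,390,226),[428,-248,5])}
rows=[]
for im,i in((a,0),(s,1)):
    r=[]
    for k in B:
        b=B[k][i]; m=mask(im,k,b); g=cv2.resize(im[b[1]:b[3],b[0]:b[2]],None,fx=S,fy=S,interpolation=cv2.INTER_CUBIC)
        cs,_=cv2.findContours(m,0,1); cv2.drawContours(g,cs,-1,(0,255,0),1)
        g=g[:300]; g=cv2.resize(g,None,fx=min(1,260/g.shape[1]),fy=min(1,260/g.shape[1])); o=np.zeros((300,264,3),np.uint8);o[:g.shape[0],:g.shape[1]]=g; r.append(o)
    rows.append(np.hstack(r))
cv2.imwrite("pics/m0.png",np.vstack(rows))
for n,i in(("top",a),("scene",s)):
    for k,uv in (("b",proj(n,[.46,.243,.027])[0]),("p",proj(n,[.465,-.016,.006])[0]),("o",proj(n,[.428,-.245,.08])[0])):
        u,v=uv.round().astype(int); print(n,k,u,v,cv2.cvtColor(i[v-1:v+2,u-1:u+2],40).reshape(-1,3)[::4].tolist())
```

```text
top b 235 184 [[152, 91, 84], [105, 63, 150], [107, 175, 121]]
top p 304 183 [[60, 7, 76], [45, 7, 77], [48, 17, 76]]
top o 367 189 [[11, 195, 81], [13, 166, 77], [10, 23, 102]]
scene b 280 186 [[114, 47, 146], [123, 37, 143], [111, 45, 147]]
scene p 328 210 [[38, 11, 91], [30, 11, 91], [38, 11, 91]]
scene o 374 214 [[9, 105, 119], [9, 150, 117], [10, 164, 115]]
```

View pics/m0.png

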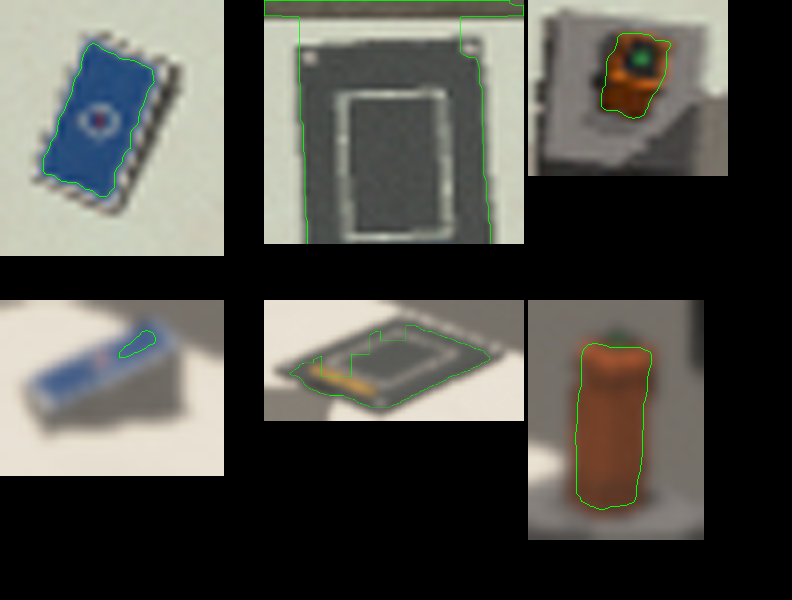

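The masks are too tight. I'll loosen the colour tests and keep the bench's back edge out of the crop.

```bash
python3 - <<'E'
t=open("fit.py").read()
i=t.index("    m={");j=t.index("\n",i)
t=t[:i]+'''    f=big.astype(int); d=f[...,0]-f[...,2]; m={"blue":d>12,"orange":d<-32,"plate":(V<125)|((abs(H-24)<8)&(Sa>110))}[kind]'''+t[j:]
open("fit.py","w").write(t)
E
cat > run.py <<'E'
from fit import *
import sys
def overlay(im,cams_,fits,fn): pass
a=cv2.imread("pics/top0.png");s=cv2.imread("pics/scene0.png")
B={"blue":((222,168,250,200),(268,178,296,200),[460,240,-22]),"plate":((285,163,325,203),(302,202,358,222),[463,-20,3]),
"orange":((355,175,380,197),(368,196,390,226),[440,-246,5])}
for k,(t,sc,x0) in B.items():
    print(k,mask(a,k,t).sum(),mask(s,k,sc).sum(),fit(k,{"top":(a,t)},x0),fit(k,{"scene":(s,sc)},x0),fit(k,{"top":(a,t),"scene":(s,sc)},x0))
E
python3 run.py
```

```text
Traceback (most recent call last):
  File "run.py", line 8, in <module>
    print(k,mask(a,k,t).sum(),mask(s,k,sc).sum(),fit(k,{"top":(a,t)},x0),fit(k,{"scene":(s,sc)},x0),fit(k,{"top":(a,t),"scene":(s,sc)},x0))
                                                                                                    ~~~^^^^^^^^^^^^^^^^^^^^^^^^^^^^^^^^^^^
  File "fit.py", line 25, in fit
    best=min((minimize(cost,[x0[0]+dx,x0[1],x0[2]],method="Nelder-Mead",options=dict(initial_simplex=np.array(x0)+[[dx,0,0],[8+dx,0,0],[dx,8,0],[dx,0,8]],xatol=.02,fatol=1e-5)) for dx in(-4,3)),key=lambda r:r.fun)
  File "fit.py", line 25, in <genexpr>
    best=min((minimize(cost,[x0[0]+dx,x0[1],x0[2]],method="Nelder-Mead",options=dict(initial_simplex=np.array(x0)+[[dx,0,0],[8+dx,0,0],[dx,8,0],[dx,0,8]],xatol=.02,fatol=1e-5)) for dx in(-4,3)),key=lambda r:r.fun)
              ~~~~~~~~^^^^^^^^^^^^^^^^^^^^^^^^^^^^^^^^^^^^^^^^^^^^^^^^^^^^^^^^^^^^^^^^^^^^^^^^^^^^^^^^^^^^^^^^^^^^^^^^^^^^^^^^^^^^^^^^^^^^^^^^^^^^^^^^^^^^^^^^^^^^^^^^^^^^^^^^^^
  File "fit.py", line 21, in cost
    uv=(proj(n,P)-[b[0],b[1]]+.5)*S-.5
        ~~~~^^^^^
  File "h.py", line 10, in proj
    K,d,r,t=cal(n); return cv2.projectPoints(np.array(P,float).reshape(-1,3),r,t,K,d)[0][:,0]
            ~~~^^^
  File "h.py", line 4, in cal
    c=cams.get_calibration(n); return [np.array(c[k],float) for k in("K","dist_coeffs","rvec","tvec")]
ValueError: time passes only in moves, steps and waits
```

```bash
sed -i 's/^def cal/import functools\n@functools.cache\ndef cal/' h.py; python3 run.py
```

```text
blue 12321 4972 (array([463.8, 247.4, -26.5]), np.float64(0.845)) (array([465.3, 242.9, -25.6]), np.float64(0.832)) (array([465.3, 244.2, -24.9]), np.float64(0.829))
plate 70565 39068 (array([464.8, -16.8,   2.5]), np.float64(0.975)) (array([470.5, -19.8,   9.9]), np.float64(0.787)) (array([465.2, -16.3,   3.6]), np.float64(0.867))
orange 4896 13374 (array([ 444.5, -247.8,  -16.2]), np.float64(0.893)) (array([ 447.3, -246.2,   16.2]), np.float64(0.901)) (array([ 443.8, -248.3,   -3.3]), np.float64(0.851))
```

The fits agree to about 5 mm or better. Plate (465,-17), yaw 2.8°. Block (464.5,245.5), yaw about -25°. Probe (445,-247). These all match the expected heights and sizes. Moving to above the block.

step_arm:
  offset:
    - [-0.031, 0.0344, 0]
    - [-0.031, 0.0344, 0]
    - [-0.031, 0.0344, 0]
    - [-0.031, 0.0344, 0]
    - [-0.031, 0.0344, 0]
    - [-0.031, 0.0344, 0]
    - [-0.031, 0.0344, 0]
    - [-0.031, 0.0344, 0]
    - [-0.031, 0.0344, 0]
    - [-0.031, 0.0344, 0]
  turn: [0, 0, 0, 0, 0, 0, 0, 0, 0, 0]
  grip: 1

```text
time_s: 1.1
tool_pos: [0.3664, -0.0624, 0.4047]
ee_rot: [[-0.916, -0.401, 0.0], [-0.401, 0.916, 0.0], [-0.0, 0.0, -1.0]]
ft_force: [0.6, -0.4, 0.9]
finger_gap: 0.0854
grip_force: 0.0
```

step_arm:
  offset:
    - [-0.031, 0.0344, 0]
    - [-0.031, 0.0344, 0]
    - [-0.031, 0.0344, 0]
    - [-0.031, 0.0344, 0]
    - [-0.031, 0.0344, 0]
    - [-0.031, 0.0344, 0]
    - [-0.031, 0.0344, 0]
    - [0, 0, 0.03]
    - [0, 0, 0.03]
    - [0, 0, 0.03]
  turn: [0, 0, 0, 0, 0, 0, 0, 0.14, 0.14, 0.14]

```text
time_s: 2.1
tool_pos: [0.4686, 0.2437, 0.313]
ee_rot: [[-1.0, 0.012, -0.001], [0.012, 1.0, -0.0], [0.001, -0.0, -1.0]]
ft_force: [0.1, 0.5, 0.4]
finger_gap: 0.0858
grip_force: 0.0
```

step_arm:
  offset:
    - [0, 0, 0]
    - [0, 0, 0]
    - [0, 0, 0]
    - [0, 0, 0]
    - [0, 0, 0]
    - [0, 0, 0]
    - [0, 0, 0]
    - [0, 0, 0]
    - [0, 0, 0]
    - [0, 0, 0]
  turn: [0.14, 0.14, 0.14, 0, 0, 0, 0, 0, 0, 0]

```text
time_s: 3.1
tool_pos: [0.4688, 0.2433, 0.3147]
ee_rot: [[-0.91, 0.414, 0.0], [0.414, 0.91, 0.0], [-0.0, 0.0, -1.0]]
ft_force: [-0.4, 0.5, -0.3]
finger_gap: 0.0854
grip_force: 0.0
```

```bash
cat >> h.py <<'E'
def st():
    s=arm.sense(); R=np.array(s["ee_rot"]); p=np.array(s["tool_pos"])
    print("t",round(s["time_s"],2),"tcp",p.round(4),"grasp",(p+R@[0,0,.155]).round(4),"y-ang",round(np.degrees(np.arctan2(R[1,1],R[0,1])),1),"z",R[:,2].round(4),"F",np.round(s["ft_force"],2),"M",np.round(s["torque"],2),"gap",round(s["finger_gap"],4),"gf",s["grip_force"],"q",np.round(s["qpos"],0)); return p,R
def to(x,y,z,yang):
    p,R=st(); g=p+R@[0,0,.155]; d=R.T@(np.array([x,y,z])-g)
    print("tool shift",d.round(4),"turn",round(-np.radians((yang-np.degrees(np.arctan2(R[1,1],R[0,1]))+180)%360-180+0,),4) if 0 else round(-np.radians((yang-np.degrees(np.arctan2(R[1,1],R[0,1]))+180)%360-180),4))
E
python3 - <<'E'
from fit import *
a=cams.camera("top");s=cams.camera("scene")
a=a[:,:,::-1].copy();s=s[:,:,::-1].copy();cv2.imwrite("pics/top1.png",a);cv2.imwrite("pics/scene1.png",s)
k="orange";print(k,fit(k,{"top":(a,(355,175,380,197)),"scene":(s,(368,196,390,226))},[444,-246,5]))
to(.469,.2434,.1,65)
E
```

```text
orange (array([ 445. , -247.8,   14. ]), np.float64(0.834))
t 3.2 tcp [0.4688 0.2433 0.3147] grasp [0.4688 0.2433 0.1597] y-ang 65.5 z [ 0.  0. -1.] F [ 0.45 -0.72 -0.43] M [ 0.04  0.04 -0.01] gap 0.0852 gf 0.0 q [  44.   15.   -7.   -0.  -68. -159.]
tool shift [-0.0002  0.0002  0.0597] turn 0.0093
```

step_arm:
  offset:
    - [0, 0, 0.03]
    - [0, 0, 0.03]
    - [0, 0, 0.03]
    - [0, 0, 0.02]
    - [0, 0, 0.015]
    - [0, 0, 0.01]
    - [0, 0, 0.004]
    - [0, 0, 0]
    - [0, 0, 0]
    - [0, 0, 0]
  turn: [0, 0, 0, 0, 0, 0, 0, 0, 0, 0]

```text
time_s: 4.2
tool_pos: [0.4691, 0.2436, 0.1765]
ee_rot: [[-0.91, 0.414, 0.001], [0.414, 0.91, 0.001], [-0.001, 0.002, -1.0]]
ft_force: [-0.3, -0.1, -0.3]
finger_gap: 0.0856
grip_force: 0.0
```

step_arm:
  offset:
    - [0, 0, 0]
    - [0, 0, 0]
    - [0, 0, 0]
    - [0, 0, 0]
    - [0, 0, 0]
    - [0, 0, 0]
    - [0, 0, 0]
    - [0, 0, 0]
    - [0, 0, 0]
    - [0, 0, 0]
  turn: [0, 0, 0, 0, 0, 0, 0, 0, 0, 0]
  grip: -1
  grip_force: 40

```text
time_s: 5.2
tool_pos: [0.4691, 0.2436, 0.1763]
ee_rot: [[-0.91, 0.414, 0.001], [0.414, 0.91, 0.001], [-0.001, 0.001, -1.0]]
ft_force: [-0.9, 1.2, 4.7]
finger_gap: 0.0436
grip_force: 42.4
```

step_arm:
  offset:
    - [0, 0, -0.01]
    - [0, 0, -0.02]
    - [0, 0, -0.03]
    - [0, 0, -0.02]
    - [0, 0, 0]
    - [0, 0, 0]
    - [0, 0, 0]
    - [0, 0, 0]
    - [0, 0, 0]
    - [0, 0, 0]
  turn: [0, 0, 0, 0, 0, 0, 0, 0, 0, 0]

```text
time_s: 6.2
tool_pos: [0.4687, 0.2432, 0.2551]
ee_rot: [[-0.91, 0.414, -0.001], [0.414, 0.91, -0.001], [0.0, -0.001, -1.0]]
ft_force: [-0.7, -0.6, -2.4]
finger_gap: 0.0433
grip_force: 41.8
```

Run:
```python
from fit import *
a=cams.camera("top");s=cams.camera("scene")
a=a[:,:,::-1].copy();s=s[:,:,::-1].copy();cv2.imwrite("pics/top2.png",a);cv2.imwrite("pics/scene2.png",s)
cv2.imwrite("pics/c2.png",np.vstack([cv2.resize(i,None,fx=5,fy=5,interpolation=cv2.INTER_CUBIC) for i in(a[155:210,195:345],s[145:205,235:385])]))
to(.47,-.0165,.1,92.8)
```

```text
t 6.3 tcp [0.4688 0.2433 0.2554] grasp [0.4687 0.2432 0.1004] y-ang 65.5 z [-4.e-04 -4.e-04 -1.e+00] F [ 0.22 -0.3  -1.73] M [ 0.01 -0.04 -0.02] gap 0.0435 gf 41.750734616070986 q [  44.   18.  -12.   -0.  -60. -159.]
tool shift [-0.1088 -0.2359  0.0005] turn -0.4761
```

View pics/c2.png

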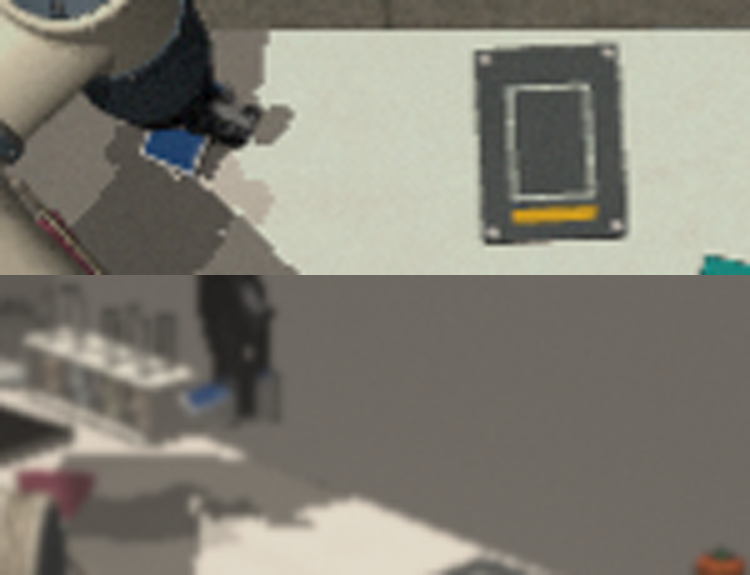

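The block is gripped: gap 43.5 mm and about 2 N of weight. Its blue low end shows at top-crop (145,150)–(193,172). I'll use those corners to check where it sits in the grip.

Run:
```python
from h import *
for c in((145,150),(193,172)): 
    uv=(195+(c[0]+.5)/5-.5,155+(c[1]+.5)/5-.5); print(ray("top",uv,.093).round(4))
e=np.array([np.cos(np.radians(-24.5)),np.sin(np.radians(-24.5)),0]); n=np.array([-e[1],e[0],0])
g=np.array([.4687,.2432,0])
for s in(1,-1): print((g-e*.040+n*.022*s).round(4))
```

```text
[0.4421 0.2722 0.093 ]
[0.4258 0.2373 0.093 ]
[0.4414 0.2798 0.    ]
[0.4232 0.2398 0.    ]
```

step_arm:
  offset:
    - [-0.018, -0.0394, 0]
    - [-0.018, -0.0394, 0]
    - [-0.018, -0.0394, 0]
    - [-0.018, -0.0394, 0]
    - [-0.018, -0.0394, 0]
    - [-0.018, -0.0394, 0]
    - [0, 0, 0]
    - [0, 0, 0]
    - [0, 0, 0]
    - [0, 0, 0]
  turn: [0, 0, 0, 0, 0, 0, -0.119, -0.119, -0.119, -0.119]

```text
time_s: 7.3
tool_pos: [0.4691, -0.0168, 0.2558]
ee_rot: [[-0.999, -0.053, 0.0], [-0.053, 0.999, 0.0], [-0.0, 0.0, -1.0]]
ft_force: [0.1, 0.2, -2.0]
finger_gap: 0.043
grip_force: 42.0
```

step_arm:
  offset:
    - [0, 0, 0.01]
    - [0, 0, 0.02]
    - [0, 0, 0.015]
    - [0, 0, 0.01]
    - [0, 0, 0.006]
    - [0, 0, 0.004]
    - [0, 0, 0.003]
    - [0, 0, 0]
    - [0, 0, 0]
    - [0, 0, 0]
  turn: [0, 0, 0, 0, 0, 0, 0, 0, 0, 0]

```text
time_s: 8.3
tool_pos: [0.4693, -0.0165, 0.1881]
ee_rot: [[-0.999, -0.049, 0.001], [-0.049, 0.999, 0.0], [-0.001, 0.0, -1.0]]
ft_force: [-0.1, -0.2, -3.7]
finger_gap: 0.0433
grip_force: 42.0
```

Run:
```python
from fit import *
a=cams.camera("top");s=cams.camera("scene")
a=a[:,:,::-1].copy();s=s[:,:,::-1].copy();cv2.imwrite("pics/top3.png",a);cv2.imwrite("pics/scene3.png",s)
cv2.imwrite("pics/c3.png",np.vstack([cv2.resize(i,None,fx=8,fy=8,interpolation=cv2.INTER_CUBIC) for i in(a[168:210,265:350],s[200:226,290:375])]))
to(.469,-.0165,.028,92.8)
```

```text
t 8.4 tcp [ 0.4692 -0.0166  0.188 ] grasp [ 0.4693 -0.0165  0.033 ] y-ang 92.8 z [ 6.e-04  2.e-04 -1.e+00] F [ 0.55  0.66 -2.15] M [ 0.    0.04 -0.01] gap 0.0433 gf 42.02386798337102 q [  17.   16.  -26.    0.  -47. -104.]
tool shift [0.0003 0.0001 0.005 ] turn -0.0002
```

View pics/c3.png

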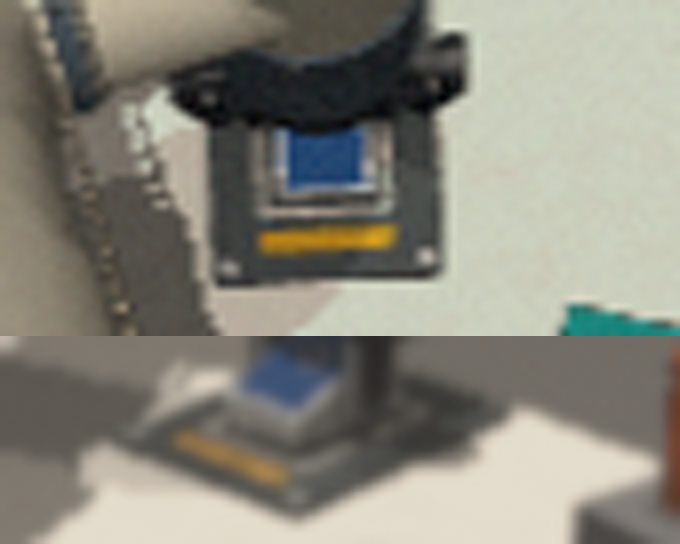

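The low end faces the yellow bar, and the block is centred sideways (crop 326 vs 325). I still need the gap along x: block low edge at crop row ~193, outline line at ~203–213.

Run:
```python
from h import *
a=cv2.imread("pics/top3.png"); a0=cv2.imread("pics/top0.png")
print(a[186:200,304:308].mean(1).round(0).astype(int).tolist())
for r in(191.5,192,192.5): print(r,ray("top",(306,r),.025).round(4))
for r in(193,193.5,194,194.5): print(r,ray("top",(306,r),.006).round(4))
```

```text
[[114, 71, 35], [114, 70, 36], [113, 70, 32], [113, 70, 38], [111, 67, 34], [136, 119, 106], [76, 80, 83], [62, 64, 63], [128, 140, 152], [62, 68, 66], [43, 90, 111], [24, 121, 168], [24, 123, 171], [50, 79, 92]]
191.5 [ 0.4291 -0.0223  0.025 ]
192 [ 0.4272 -0.0223  0.025 ]
192.5 [ 0.4253 -0.0223  0.025 ]
193 [ 0.4272 -0.022   0.006 ]
193.5 [ 0.4253 -0.022   0.006 ]
194 [ 0.4234 -0.0219  0.006 ]
194.5 [ 0.4215 -0.0219  0.006 ]
```

The low end measures x≈0.430, where 0.430 is wanted, so it is centred. Lowering.

step_arm:
  offset:
    - [0, 0, 0.002]
    - [0, 0, 0.001]
    - [0, 0, 0.001]
    - [0, 0, 0.001]
    - [0, 0, 0.0005]
    - [0, 0, 0]
    - [0, 0, 0]
    - [0, 0, 0]
    - [0, 0, 0]
    - [0, 0, 0]
  turn: [0, 0, 0, 0, 0, 0, 0, 0, 0, 0]

```text
time_s: 9.4
tool_pos: [0.4691, -0.0166, 0.1823]
ee_rot: [[-0.999, -0.049, -0.0], [-0.049, 0.999, -0.0], [0.0, -0.0, -1.0]]
ft_force: [-1.4, -0.2, 1.9]
finger_gap: 0.0432
grip_force: 42.4
```

step_arm:
  offset:
    - [0, 0, 0]
    - [0, 0, 0]
    - [0, 0, 0]
    - [0, 0, 0]
    - [0, 0, 0]
    - [0, 0, -0.02]
    - [0, 0, -0.04]
    - [0, 0, -0.04]
    - [0, 0, -0.04]
    - [0, 0, -0.033]
  turn: [0, 0, 0, 0, 0, 0, 0, 0, 0, 0]
  grip: 1
  grip_force: 20

```text
time_s: 10.4
tool_pos: [0.469, -0.0167, 0.3577]
ee_rot: [[-0.999, -0.049, 0.002], [-0.049, 0.999, 0.0], [-0.002, 0.0, -1.0]]
ft_force: [1.2, -0.2, -0.6]
finger_gap: 0.0854
grip_force: 0.0
```

step_arm:
  offset:
    - [0.0059, -0.0383, 0]
    - [0.0059, -0.0383, 0]
    - [0.0059, -0.0383, 0]
    - [0.0059, -0.0383, 0]
    - [0.0059, -0.0383, 0]
    - [0.0059, -0.0383, 0]
    - [0, 0, 0]
    - [0, 0, 0]
    - [0, 0, 0]
    - [0, 0, 0]
  turn: [0, 0, 0, 0, 0, 0, 0.0855, 0.0855, 0, 0]

```text
time_s: 11.4
tool_pos: [0.445, -0.2478, 0.3552]
ee_rot: [[-0.993, 0.12, -0.0], [0.12, 0.993, 0.0], [0.0, 0.0, -1.0]]
ft_force: [-0.6, 0.9, -0.5]
finger_gap: 0.0857
grip_force: 0.0
```

Run:
```python
from fit import *
a=cams.camera("top");s=cams.camera("scene")
a=a[:,:,::-1].copy();s=s[:,:,::-1].copy();cv2.imwrite("pics/top4.png",a);cv2.imwrite("pics/scene4.png",s)
to(.445,-.2475,.095,83)
M["blue"]=M["blue"]*[.95,.93,1]
v={"top":(a,(290,170,320,198)),"scene":(s,(312,196,345,218))}
for vv in({"top":v["top"]},{"scene":v["scene"]},v): print(fit("blue",vv,[465,-17,2.8],.006))
k="orange"; M[k]=box(.012,.012,.05,.12)
print(mask(s,k,(368,196,390,226)).sum(),fit(k,{"scene":(s,(368,196,390,226))},[445,-247,-8]))
```

```text
t 11.5 tcp [ 0.445  -0.2476  0.3552] grasp [ 0.445  -0.2476  0.2002] y-ang 83.1 z [ 1.e-04  0.e+00 -1.e+00] F [ 0.28  0.06 -0.44] M [ 0.02 -0.03 -0.05] gap 0.0854 gf 0.0 q [-11.  11.  -5.  -0. -73. -85.]
tool shift [1.000e-04 1.000e-04 1.052e-01] turn 0.0021
(array([501.5,  -5.7,  15.5]), np.float64(0.386))
(array([475.8, -11.7,  -4. ]), np.float64(0.701))
(array([476.3, -12.1,  -5.7]), np.float64(0.479))
13217 (array([ 448.1, -245.5,   17.3]), np.float64(0.893))
```

step_arm:
  offset:
    - [0, 0, 0.02]
    - [0, 0, 0.025]
    - [0, 0, 0.025]
    - [0, 0, 0.02]
    - [0, 0, 0.01]
    - [0, 0, 0.005]
    - [0, 0, 0]
    - [0, 0, 0]
    - [0, 0, 0]
    - [0, 0, 0]
  turn: [0, 0, 0, 0, 0, 0, 0, 0, 0, 0]

```text
time_s: 12.5
tool_pos: [0.4452, -0.2479, 0.2509]
ee_rot: [[-0.993, 0.122, 0.001], [0.122, 0.993, -0.0], [-0.001, -0.0, -1.0]]
ft_force: [-0.8, -0.1, 0.5]
finger_gap: 0.0857
grip_force: 0.0
```

step_arm:
  offset:
    - [0, 0, 0]
    - [0, 0, 0]
    - [0, 0, 0]
    - [0, 0, 0]
    - [0, 0, 0]
    - [0, 0, 0]
    - [0, 0, 0]
    - [0, 0, 0]
    - [0, 0, 0]
    - [0, 0, 0]
  turn: [0, 0, 0, 0, 0, 0, 0, 0, 0, 0]
  grip: -1
  grip_force: 30

```text
time_s: 13.5
tool_pos: [0.445, -0.2478, 0.2502]
ee_rot: [[-0.993, 0.122, -0.0], [0.122, 0.993, -0.0], [0.0, -0.0, -1.0]]
ft_force: [-0.4, 0.1, 0.2]
finger_gap: 0.0236
grip_force: 34.5
```

Run:
```python
from h import *
st()
```

```text
t 13.5 tcp [ 0.445  -0.2478  0.2502] grasp [ 0.445  -0.2478  0.0952] y-ang 83.0 z [-1.e-04 -0.e+00 -1.e+00] F [-0.38  0.12  0.18] M [0.09 0.11 0.03] gap 0.0236 gf 34.5256233215332 q [-11.  16. -16.   0. -58. -86.]
```

step_arm:
  offset:
    - [0, 0, -0.005]
    - [0, 0, -0.005]
    - [0, 0, -0.005]
    - [0, 0, -0.005]
    - [0, 0, -0.005]
    - [0, 0, 0]
    - [0, 0, 0]
    - [0.002, 0, 0]
    - [0.002, 0, 0]
    - [0.002, 0, 0]
  turn: [0, 0, 0, 0, 0, 0, 0, 0, 0, 0]
  grip_force: 20

```text
time_s: 14.5
tool_pos: [0.4398, -0.2469, 0.2754]
ee_rot: [[-0.993, 0.122, 0.003], [0.122, 0.993, 0.0], [-0.003, 0.001, -1.0]]
ft_force: [5.2, 2.2, -3.0]
finger_gap: 0.0232
grip_force: 34.3
```

step_arm:
  offset:
    - [0.002, 0, 0]
    - [0.002, 0, 0]
    - [0.002, 0, 0]
    - [0.002, 0, 0]
    - [0.002, 0, 0]
    - [0.002, 0, 0]
    - [0, 0, 0]
    - [0, 0, 0]
    - [0, 0, 0]
    - [0, 0, 0]
  turn: [0, 0, 0, 0, 0, 0, 0, 0, 0, 0]

```text
time_s: 15.5
tool_pos: [0.4279, -0.2454, 0.2755]
ee_rot: [[-0.993, 0.122, 0.003], [0.122, 0.993, 0.0], [-0.003, 0.001, -1.0]]
ft_force: [4.5, 2.0, -1.6]
finger_gap: 0.0237
grip_force: 34.2
```

Run:
```python
from h import *
a=cams.camera("top");s=cams.camera("scene")
a=a[:,:,::-1].copy();s=s[:,:,::-1].copy();cv2.imwrite("pics/top5.png",a);cv2.imwrite("pics/scene5.png",s)
st()
cv2.imwrite("pics/c5.png",np.vstack([cv2.resize(i,None,fx=8,fy=8,interpolation=cv2.INTER_CUBIC) for i in(a[170:200,290:390],s[195:240,300:400])]))
```

```text
t 15.6 tcp [ 0.4278 -0.2454  0.2755] grasp [ 0.4283 -0.2454  0.1205] y-ang 83.0 z [ 2.7e-03  2.0e-04 -1.0e+00] F [ 4.79  2.49 -1.4 ] M [ 0.97 -1.85  0.06] gap 0.0239 gf 34.235665798187256 q [-12.  13. -16.  -0. -61. -85.]
```

View pics/c5.png

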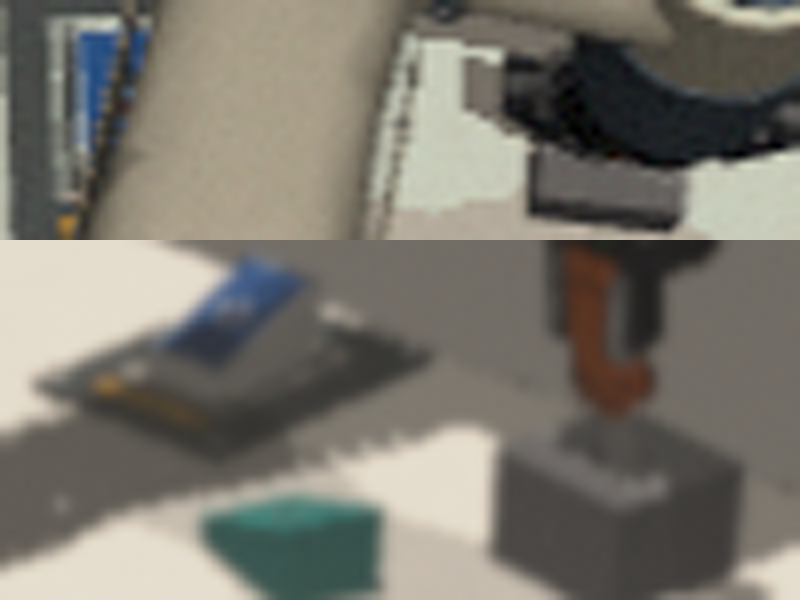

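The probe is pivoting in the pads as intended, with about 5 N at the rim, and the block sits in its outline. Continuing to about 20°.

step_arm:
  offset:
    - [0.002, 0, 0]
    - [0.002, 0, 0]
    - [0.002, 0, 0]
    - [0.002, 0, 0]
    - [0.002, 0, 0]
    - [0, 0, 0]
    - [0, 0, 0]
    - [0, 0, 0]
    - [0, 0, 0]
    - [0, 0, 0]
  turn: [0, 0, 0, 0, 0, 0, 0, 0, 0, 0]

```text
time_s: 16.6
tool_pos: [0.418, -0.2442, 0.2757]
ee_rot: [[-0.993, 0.122, 0.003], [0.122, 0.993, 0.0], [-0.003, 0.0, -1.0]]
ft_force: [4.9, 2.4, -1.1]
finger_gap: 0.0235
grip_force: 34.2
```

step_arm:
  offset:
    - [0, 0, 0]
    - [0, 0, 0]
    - [0.0025, 0, -0.007]
    - [0.0025, 0, -0.007]
    - [0.003, 0, -0.009]
    - [0.003, 0, -0.009]
    - [0.003, 0, -0.009]
    - [0, 0, -0.02]
    - [0, 0, -0.02]
    - [0, 0, 0]
  turn: [0, 0, 0, 0, 0, 0, 0, 0, 0, 0]
  grip_force: 80

```text
time_s: 17.6
tool_pos: [0.4036, -0.2431, 0.3594]
ee_rot: [[-0.993, 0.122, 0.005], [0.122, 0.993, -0.002], [-0.005, -0.002, -1.0]]
ft_force: [-0.0, 0.1, -0.7]
finger_gap: 0.023
grip_force: 80.2
```

```bash
cat > pf.py <<'E'
from fit import *
# probe axis tilt fit: probe in tool plane; params: yaw free=tool, tilt deg, slip along axis, offset across (mm)
def hull(R,o):
    pts=[]
    b=box(.012,.012,.035,.105); n=np.array([[.008*np.cos(t),.008*np.sin(t),z] for t in np.arange(0,6.3,.5) for z in(0,.035)])
    tp=np.array([[.004*np.cos(t),.004*np.sin(t),z] for t in np.arange(0,6.3,.5) for z in(-.009,0)]+[[0,0,-.012]])
    return [q@R.T+o for q in(b,n,tp)]
def pose(tilt,along,across,p,Rt):
    # tool x ~ -world x ; probe up axis = -toolz*cos + toolx*sin
    t=np.radians(tilt); z=-Rt[:,2]*np.cos(t)+Rt[:,0]*np.sin(t); y=Rt[:,1]; x=np.cross(y,z)
    g=p+Rt@[0,0,.155]; return np.c_[x,y,z], g-z*along/1e3+x*across/1e3
E
python3 - <<'E'
from pf import *
p,R=st()
a=cams.camera("top");s=cams.camera("scene")
a=a[:,:,::-1].copy();s=s[:,:,::-1].copy();cv2.imwrite("pics/top6.png",a);cv2.imwrite("pics/scene6.png",s)
Rp,o=pose(20,80,0,p,R); uv=proj("scene",np.vstack(hull(Rp,o))); print(uv.min(0),uv.max(0))
u0,v0=uv.min(0).astype(int)-12; u1,v1=uv.max(0).astype(int)+12
big=cv2.resize(s[v0:v1,u0:u1],None,fx=10,fy=10,interpolation=cv2.INTER_CUBIC); plain=big.copy()
for q in hull(Rp,o):
    c=cv2.convexHull((((proj("scene",q)-[u0,v0]+.5)*10-.5).round().astype(np.int32))); cv2.polylines(big,[c],True,(0,255,0),1)
out=np.hstack([plain,big]); print(out.shape); cv2.imwrite("pics/c6.png",out[:600,:800])
E
```

```text
t 17.6 tcp [ 0.4036 -0.2431  0.3594] grasp [ 0.4044 -0.2435  0.2044] y-ang 83.0 z [ 0.0049 -0.0024 -1.    ] F [-0.03  0.1  -0.67] M [ 0.01 -0.05 -0.03] gap 0.023 gf 80.15774130821228 q [-12.   7. -10.   0. -73. -85.]
[363.87362366 167.98164793] [379.47441927 202.31514664]
(590, 800, 3)
```

View pics/c6.png

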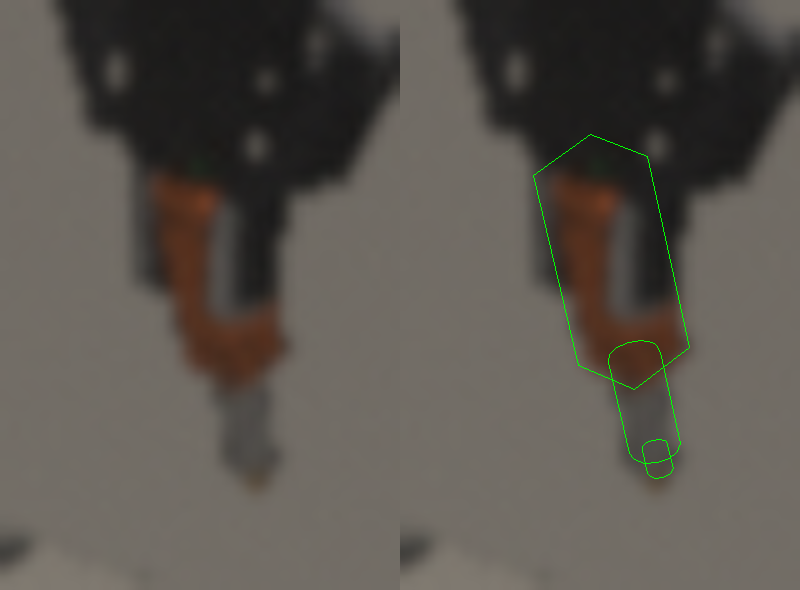

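The tilted-probe model at 20° lies well on the picture (grip bottom at (236,388), tip at (257,490), offset under a pixel), so the tilt is about 20°. Moving to hover along the face normal above the target.

step_arm:
  offset:
    - [0.0012, 0.0376, 0]
    - [0.0012, 0.0376, 0]
    - [0.0012, 0.0376, 0]
    - [0.0012, 0.0376, 0]
    - [0.0012, 0.0376, 0]
    - [0.0012, 0.0376, 0]
    - [0, 0, 0.02]
    - [0, 0, 0.02]
    - [0, 0, 0.02]
    - [0, 0, 0]
  turn: [0, 0, 0, 0, 0, 0, -0.0855, -0.0855, 0, 0]

```text
time_s: 18.7
tool_pos: [0.422, -0.0181, 0.293]
ee_rot: [[-0.999, -0.048, -0.008], [-0.048, 0.999, -0.001], [0.008, -0.001, -1.0]]
ft_force: [-0.1, 0.2, -0.5]
finger_gap: 0.0228
grip_force: 80.1
```

```bash
cat > look.py <<'E'
from pf import *
import sys
n=sys.argv[1]; Z=11
p,R=st(); s=cams.camera("scene")[:,:,::-1].copy(); a=cams.camera("top")[:,:,::-1].copy()
cv2.imwrite(f"pics/top{n}.png",a);cv2.imwrite(f"pics/scene{n}.png",s)
to(.4285,-.0185,.1333,92.8)
yaw=np.radians(2.8); c,q=np.cos(yaw),np.sin(yaw); Rb=np.array([[c,-q,0],[q,c,0],[0,0,1]]); O=np.array([.465,-.0167,.006])
P,o=pose(20,80,0,p,R); print("tip model",(o-P[:,2]*.012).round(4))
u0,v0,u1,v1=302,174,338,226
def up(i):return cv2.resize(i[v0:v1,u0:u1],None,fx=Z,fy=Z,interpolation=cv2.INTER_CUBIC)
big=up(s);pl=big.copy()
ring=np.array([[.008*np.cos(t)*np.cos(np.radians(20)),.008*np.sin(t),.0267+.008*np.cos(t)*np.sin(np.radians(20))] for t in np.arange(0,6.3,.4)])
blk=np.vstack([M["blue"]])
for Q in [*hull(P,o),ring@Rb.T+O,blk@Rb.T+O]:
    k=cv2.convexHull((((proj("scene",Q)-[u0,v0]+.5)*Z-.5).round().astype(np.int32))); cv2.polylines(big,[k],True,(0,255,0),1)
cv2.imwrite(f"pics/c{n}.png",np.hstack([pl,big])[:600,:800])
E
python3 look.py 7
```

```text
t 18.7 tcp [ 0.422  -0.0181  0.293 ] grasp [ 0.4209 -0.0183  0.138 ] y-ang 92.8 z [-0.0076 -0.0013 -1.    ] F [-0.07  0.24 -0.53] M [-0.02  0.05  0.  ] gap 0.0228 gf 80.09495615959167 q [  19.    4.  -23.   -0.  -63. -106.]
t 18.8 tcp [ 0.4235 -0.0181  0.296 ] grasp [ 0.4233 -0.0182  0.141 ] y-ang 92.8 z [-1.5e-03 -9.0e-04 -1.0e+00] F [-0.22  0.29 -1.14] M [ 0.01 -0.07  0.03] gap 0.0231 gf 80.09831428527832 q [  19.    4.  -23.    0.  -63. -106.]
tool shift [-0.0052 -0.0005  0.0077] turn -0.0003
tip model [ 0.4516 -0.0169  0.0513]
```

View pics/c7.png

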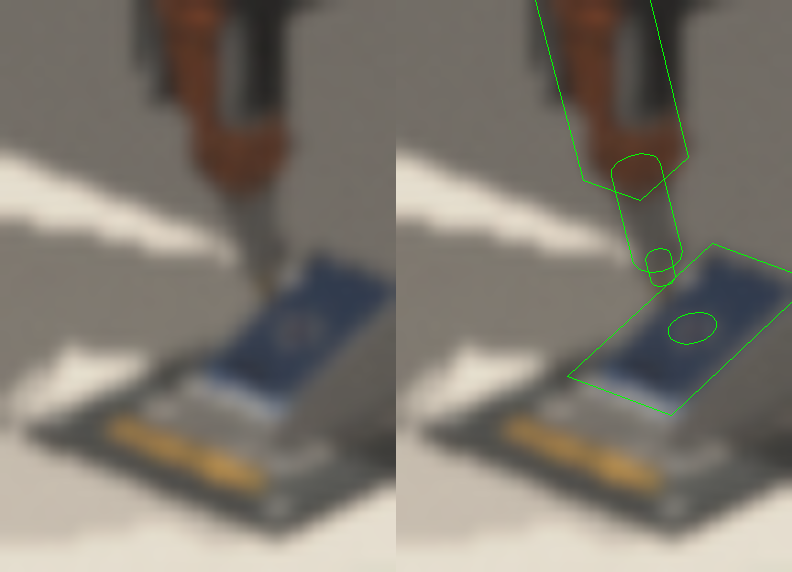

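The ring is at (297,332) against the model's (296,328), and the tip at (268,293) against (267,287). Both agree within half a pixel. Approaching along the normal.

step_arm:
  offset:
    - [-0.0026, 0, 0.0039]
    - [-0.0026, -0.0005, 0.0039]
    - [-0.0007, 0, 0.0019]
    - [-0.0007, 0, 0.0019]
    - [-0.0007, 0, 0.0019]
    - [-0.0007, 0, 0.0019]
    - [-0.0007, 0, 0.0019]
    - [0, 0, 0]
    - [0, 0, 0]
    - [0, 0, 0]
  turn: [0, 0, 0, 0, 0, 0, 0, 0, 0, 0]

```text
time_s: 19.8
tool_pos: [0.4324, -0.018, 0.279]
ee_rot: [[-0.999, -0.049, 0.0], [-0.049, 0.999, 0.0], [-0.0, 0.0, -1.0]]
ft_force: [-0.8, -0.1, -1.3]
finger_gap: 0.0232
grip_force: 80.1
```

```bash
sed -i 's/\[:600,:800\]/[:600,:800]/' look.py; python3 look.py 8
```

```text
t 19.8 tcp [ 0.4324 -0.018   0.279 ] grasp [ 0.4324 -0.018   0.124 ] y-ang 92.8 z [ 1.e-04  0.e+00 -1.e+00] F [-0.81 -0.1  -1.25] M [-0.01  0.01  0.04] gap 0.0232 gf 80.09347915649414 q [  19.    6.  -23.    0.  -60. -106.]
t 19.9 tcp [ 0.4324 -0.018   0.279 ] grasp [ 0.4324 -0.018   0.124 ] y-ang 92.8 z [ 2.e-04  1.e-04 -1.e+00] F [ 0.75  1.03 -0.89] M [-0.03 -0.05  0.01] gap 0.023 gf 80.09329319000244 q [  19.    6.  -23.    0.  -60. -106.]
tool shift [ 0.0039 -0.0003 -0.0093] turn -0.0
tip model [ 0.4639 -0.0165  0.0375]
```

View pics/c8.png

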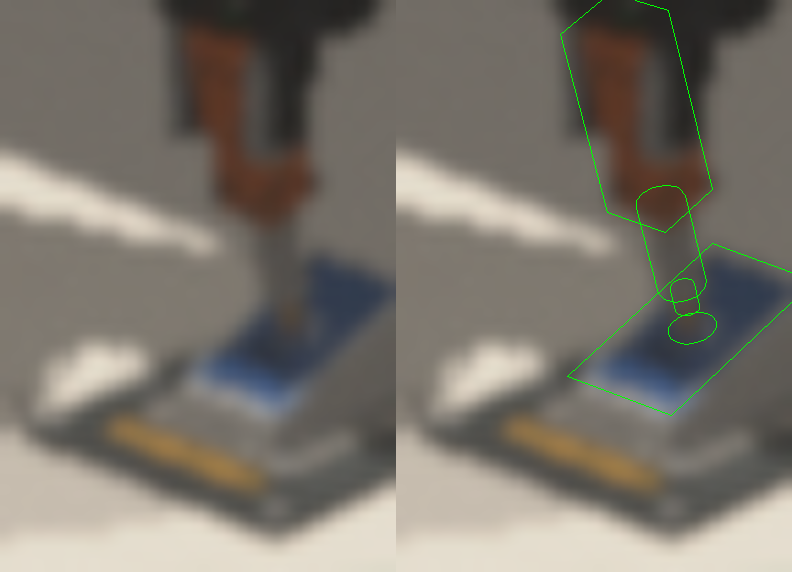

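The tip stands just above the ring at (292,322), and the ring is at (297,332). Before pressing, I'll check the tilt numerically on the clean-background picture (scene6).

```bash
cat > tilt.py <<'E'
from pf import *
s=cv2.imread("pics/scene6.png").astype(float)
z=np.array([.0049,-.0024,-1]);z/=np.linalg.norm(z); y=np.array([np.cos(np.radians(83)),np.sin(np.radians(83)),0]);y-=z*(y@z);y/=np.linalg.norm(y)
R=np.c_[np.cross(y,z),y,z]; p=np.array([.4036,-.2431,.3594])
u0,v0,u1,v1=357,184,388,208; S2=6
def model(q):
    t,al,ac,du,dv=q; P,o=pose(t,al,ac,p,R); g,n,tp=hull(P,o)
    b=box(.012,.012,.035,.105)
    L=[]
    def fill(Q):
        m=np.zeros(((v1-v0)*S2,(u1-u0)*S2),np.float32); uv=((proj("scene",Q@P.T+o)+[du,dv]-[u0,v0]+.5)*S2-.5)
        cv2.fillConvexPoly(m,cv2.convexHull((uv*16).round().astype(np.int32)),1,shift=4); return m
    nose=np.array([[.008*np.cos(k),.008*np.sin(k),h] for k in np.arange(0,6.3,.4) for h in(0,.04)])
    tip=np.array([[.004*np.cos(k),.004*np.sin(k),h] for k in np.arange(0,6.3,.4) for h in(-.009,0)]+[[0,0,-.012]])
    f1=b[np.isclose(b[:,0],-.012)]; f2=b[np.isclose(b[:,1],-.012)]
    T,N,A,B=fill(tip),fill(nose),fill(f1),fill(f2)
    G=np.maximum(A,B); N=N*(1-G); T=T*(1-N)*(1-G); B=B*(1-A)
    ms=[A,B,N,T]; ms.append(1-sum(ms))
    return [cv2.resize(cv2.GaussianBlur(m,(0,0),.7*S2),(u1-u0,v1-v0),interpolation=cv2.INTER_AREA) for m in ms]
# use rows below fingertips, skip finger area
vt=int(round(proj("scene",[p+R@[0,0,.176]])[0,1]))-v0+2
I=s[v0:v1,u0:u1][vt:].reshape(-1,3)
def cost(q):
    X=np.stack([m[vt:].ravel() for m in model(q)],1); c,*_=np.linalg.lstsq(X,I,rcond=None)
    return ((I-X@c)**2).mean()+2*((q[3]/1)**2+(q[4]/1)**2)*.1+ .1*((q[1]-80)/3)**2+.1*(q[2]/2)**2
for t in(0,8,12,14,16,18,20,22,24,28):
    r=minimize(lambda q:cost([t,*q]),[80,0,0,.4],method="Nelder-Mead",options=dict(initial_simplex=[[80,0,0,.4],[83,0,0,.4],[80,2,0,.4],[80,0,.6,.4],[80,0,0,1]],maxiter=250))
    print(t,round(r.fun,2),r.x.round(2))
E
python3 tilt.py
```

```text
0 36.24 [ 7.713e+01  2.600e+00  3.830e+00 -2.000e-02]
8 16.4 [79.25  3.9   1.96 -0.24]
12 9.79 [79.96  2.67  1.28 -0.29]
14 8.2 [81.44  1.66  0.99 -0.59]
16 7.78 [80.77  1.58  0.55 -0.12]
18 8.98 [8.095e+01 5.400e-01 3.700e-01 6.000e-02]
20 11.39 [ 8.008e+01  5.100e-01 -1.000e-02  5.000e-01]
22 15.26 [80.32 -0.58 -0.29  0.59]
24 20.19 [80.82 -0.78 -0.71  0.93]
28 30.25 [81.46 -1.91 -1.72  1.65]
```

```bash
cat > tilt2.py <<'E'
src=open("tilt.py").read().split("# use rows")[0]; exec(src)
bg=cv2.imread("pics/scene4.png").astype(float)
def run(f,p_,zz,ya):
    global p,R,u0,v0,u1,v1,s
    s=cv2.imread(f).astype(float); z=np.array(zz);z/=np.linalg.norm(z); y=np.array([np.cos(np.radians(ya)),np.sin(np.radians(ya)),0]);y-=z*(y@z);y/=np.linalg.norm(y)
    R=np.c_[np.cross(y,z),y,z]; p=np.array(p_)
    P,o=pose(18,80,0,p,R); uv=proj("scene",np.vstack(hull(P,o))); 
    vt=int(round(proj("scene",[p+R@[0,0,.176]])[0,1]))+2
    u0=int(uv[:,0].min())-5;u1=int(uv[:,0].max())+6;v0=vt;v1=int(uv[:,1].max())+3
    I=s[v0:v1,u0:u1].reshape(-1,3); Bg=bg[v0:v1,u0:u1]
    def cost(q):
        ms=model(q); res=0; w=ms[4].ravel()
        for ch in range(3):
            X=np.stack([m.ravel() for m in ms]+[w*Bg[...,ch].ravel()],1); c,*_=np.linalg.lstsq(X,I[:,ch],rcond=None); res+=((I[:,ch]-X@c)**2).mean()/3
        return res+.2*(q[3]**2+q[4]**2)+.1*((q[1]-80)/3)**2+.1*(q[2]/2)**2
    for t in(12,14,16,18,20,22):
        r=minimize(lambda q:cost([t,*q]),[80,0,0,.4],method="Nelder-Mead",options=dict(initial_simplex=[[80,0,0,.4],[83,0,0,.4],[80,2,0,.4],[80,0,.6,.4],[80,0,0,1]],maxiter=250))
        print(f,t,round(r.fun,2),r.x.round(2))
run("pics/scene6.png",[.4036,-.2431,.3594],[.0049,-.0024,-1],83)
run("pics/scene8.png",[.4324,-.018,.279],[1e-4,0,-1],92.8)
run("pics/scene7.png",[.4235,-.0181,.296],[-.0015,-.0009,-1],92.8)
E
python3 tilt2.py
```

```text
pics/scene6.png 12 13.19 [82.25  3.04  1.11 -0.83]
pics/scene6.png 14 10.85 [81.27  1.9   0.93 -0.51]
pics/scene6.png 16 10.34 [ 8.038e+01  1.460e+00  6.000e-01 -4.000e-02]
pics/scene6.png 18 11.88 [80.76  1.4   0.14  0.11]
pics/scene6.png 20 15.26 [8.063e+01 1.000e-02 7.000e-02 2.500e-01]
pics/scene6.png 22 20.61 [80.95  0.77 -0.66  0.67]
pics/scene8.png 12 373.17 [76.13  2.63  1.3   0.44]
pics/scene8.png 14 374.1 [7.783e+01 2.390e+00 9.000e-01 7.000e-02]
pics/scene8.png 16 376.12 [79.79  1.42  0.61 -0.24]
pics/scene8.png 18 378.55 [7.892e+01 1.650e+00 3.800e-01 3.000e-02]
pics/scene8.png 20 381.84 [78.25  1.07  0.1   0.56]
pics/scene8.png 22 385.23 [80.55  0.   -0.19  0.24]
pics/scene7.png 12 441.76 [83.77  0.96  1.25 -0.29]
pics/scene7.png 14 440.04 [82.47  1.04  0.84  0.37]
pics/scene7.png 16 440.64 [82.03  0.27  0.52  0.47]
pics/scene7.png 18 443.17 [83.   -0.42  0.21  0.59]
pics/scene7.png 20 447.58 [ 8.257e+01 -1.710e+00  3.000e-02  7.700e-01]
pics/scene7.png 22 453.98 [82.71 -2.92 -0.13  1.1 ]
```

All three fits put the tilt nearer 15–16°, so some springback occurred. I'll go back and repeat the pivot a little further, this time against the stand's outer +x top edge.

step_arm:
  offset:
    - [0, 0, -0.04]
    - [0, 0, -0.04]
    - [-0.0068, -0.0395, 0]
    - [-0.0068, -0.0395, 0]
    - [-0.0068, -0.0395, 0]
    - [-0.0068, -0.0395, 0]
    - [-0.0068, -0.0395, 0]
    - [-0.0068, -0.0395, 0]
    - [0, 0, 0]
    - [0, 0, 0]
  turn: [0, 0, 0, 0, 0, 0, 0, 0, 0.0855, 0.0855]

```text
time_s: 20.9
tool_pos: [0.4847, -0.2541, 0.3582]
ee_rot: [[-0.992, 0.128, -0.001], [0.128, 0.992, 0.0], [0.001, 0.0, -1.0]]
ft_force: [0.1, 0.1, -0.9]
finger_gap: 0.0232
grip_force: 80.2
```

Run:
```python
from h import *
to(.4847,-.2527,.1205,83)
```

```text
t 20.9 tcp [ 0.4847 -0.2541  0.3582] grasp [ 0.4845 -0.254   0.2032] y-ang 82.7 z [-1.1e-03  3.0e-04 -1.0e+00] F [ 0.08  0.1  -0.85] M [ 0.12  0.02 -0.06] gap 0.0232 gf 80.15002727508545 q [-11.  15.   0.  -0. -75. -86.]
tool shift [-0.0001  0.0013  0.0827] turn -0.0059
```

step_arm:
  offset:
    - [0, 0.001, 0.03]
    - [0, 0, 0.03]
    - [0, 0, 0.02]
    - [0, 0, 0.003]
    - [0.005, 0, 0]
    - [0.005, 0, 0]
    - [0.002, 0, 0]
    - [0.002, 0, 0]
    - [0.002, 0, 0]
    - [0.002, 0, 0]
  turn: [0, 0, 0, 0, 0, 0, 0, 0, 0, 0]
  grip_force: 20

```text
time_s: 21.9
tool_pos: [0.4668, -0.2495, 0.2762]
ee_rot: [[-0.993, 0.122, 0.001], [0.122, 0.993, -0.0], [-0.001, -0.0, -1.0]]
ft_force: [0.0, 0.4, -1.5]
finger_gap: 0.0232
grip_force: 80.1
```

step_arm:
  offset:
    - [0.002, 0, 0]
    - [0.002, 0, 0]
    - [0.002, 0, 0]
    - [0.002, 0, 0]
    - [0.0015, 0, 0]
    - [0, 0, 0]
    - [0, 0, 0]
    - [0, 0, 0]
    - [0, 0, 0]
    - [0, 0, 0]
  turn: [0, 0, 0, 0, 0, 0, 0, 0, 0, 0]

```text
time_s: 22.9
tool_pos: [0.4599, -0.2486, 0.2775]
ee_rot: [[-0.993, 0.121, 0.009], [0.121, 0.993, -0.002], [-0.009, -0.001, -1.0]]
ft_force: [7.2, -0.1, -1.7]
finger_gap: 0.0232
grip_force: 80.0
```

step_arm:
  offset:
    - [0, 0, 0]
    - [0, 0, 0]
    - [-0.005, 0, 0]
    - [-0.015, 0, 0]
    - [0, 0, -0.03]
    - [0, 0, -0.04]
    - [0, 0, -0.014]
    - [0, 0, 0]
    - [0, 0, 0]
    - [0, 0, 0]
  turn: [0, 0, 0, 0, 0, 0, 0, 0, 0, 0]
  grip_force: 80

```text
time_s: 23.9
tool_pos: [0.4768, -0.2506, 0.3581]
ee_rot: [[-0.993, 0.122, -0.004], [0.122, 0.993, 0.001], [0.004, 0.001, -1.0]]
ft_force: [0.3, -0.3, -0.7]
finger_gap: 0.0231
grip_force: 80.3
```

```bash
python3 - <<'E'
from h import *
p,R=st()
s=cams.camera("scene")[:,:,::-1].copy();cv2.imwrite("pics/scene9.png",s)
src=open("tilt.py").read()
pr,po=src.split("# use rows")
pr=pr.replace("scene6","scene9").replace("u0,v0,u1,v1=357,184,388,208","P0,o0=pose(19,80,0,PP,RR); uv=proj('scene',np.vstack(hull(P0,o0))); u0=int(uv[:,0].min())-5;u1=int(uv[:,0].max())+6;v0=int(uv[:,1].min())+8;v1=int(uv[:,1].max())+5")
pr="PP=np.array(%r);RR=np.array(%r)\n"%(p.tolist(),R.tolist())+pr.replace("; S2=6","; S2=6; p=PP; R=RR")
open("tilt3.py","w").write(pr+"# use rows"+po.replace("(0,8,12,14,16,18,20,22,24,28)","(14,16,18,20,22,24,26)"))
E
grep -n "S2=6" tilt3.py | head -2; python3 tilt3.py
```

```text
t 23.9 tcp [ 0.4768 -0.2506  0.3581] grasp [ 0.4763 -0.2504  0.2031] y-ang 83.0 z [-0.0036  0.0013 -1.    ] F [ 0.32 -0.31 -0.69] M [0.05 0.02 0.  ] gap 0.0231 gf 80.27620196342468 q [-11.  14.  -1.  -0. -75. -86.]
6:P0,o0=pose(19,80,0,PP,RR); uv=proj('scene',np.vstack(hull(P0,o0))); u0=int(uv[:,0].min())-5;u1=int(uv[:,0].max())+6;v0=int(uv[:,1].min())+8;v1=int(uv[:,1].max())+5; S2=6; p=PP; R=RRTraceback (most recent call last):
  File "tilt3.py", line 1, in <module>
    PP=np.array([0.4768341988187924, -0.2506450029897969, 0.3581111566886994]);RR=np.array([[-0.9925049310791099, 0.12215063182113643, -0.0036311058024805637], [0.12214666153636645, 0.9925112149945283, 0.0012966054163132672], [0.00376229440261908, 0.0008433598178964602, -0.9999925669148975]])
       ^^
NameError: name 'np' is not defined
```

```bash
sed -i '1i import numpy as np' tilt3.py; python3 tilt3.py
```

```text
14 9.1 [80.44  3.75  0.9  -0.42]
16 8.86 [81.16  1.9   0.9  -0.55]
18 10.2 [79.94  1.35  0.63 -0.16]
20 13.13 [ 8.047e+01  8.300e-01  2.700e-01 -7.000e-02]
22 17.68 [80.17  0.96 -0.09  0.41]
24 23.4 [80.87  0.26 -0.4   0.37]
26 29.53 [80.03  0.19 -0.79  0.99]
```

The grip stayed at 80 N because a force change seems to need a grip command with it, so the probe didn't slip. I'll repeat the pivot with the grip actually reduced.

step_arm:
  offset:
    - [0.005, 0, 0.03]
    - [0, 0, 0.03]
    - [0, 0, 0.015]
    - [0, 0, 0.008]
    - [0, 0, 0]
    - [0, 0, 0]
    - [0, 0, 0]
    - [0, 0, 0]
    - [0.002, 0, 0]
    - [0.002, 0, 0]
  turn: [0, 0, 0, 0, 0, 0, 0, 0, 0, 0]
  grip: -1
  grip_force: 25

```text
time_s: 24.95
tool_pos: [0.4683, -0.2497, 0.2771]
ee_rot: [[-0.993, 0.122, 0.0], [0.122, 0.993, -0.0], [-0.0, -0.0, -1.0]]
ft_force: [0.0, -0.0, -1.0]
finger_gap: 0.0233
grip_force: 80.3
```

step_arm:
  offset:
    - [0, 0, 0.004]
    - [0, 0, 0.004]
    - [0.002, 0, 0]
    - [0.002, 0, 0]
    - [0.002, 0, 0]
    - [0.002, 0, 0]
    - [0.002, 0, 0]
    - [0.002, 0, 0]
    - [0.002, 0, 0]
    - [0.002, 0, 0]
  turn: [0, 0, 0, 0, 0, 0, 0, 0, 0, 0]

```text
time_s: 25.95
tool_pos: [0.4558, -0.2483, 0.2717]
ee_rot: [[-0.993, 0.121, 0.012], [0.121, 0.993, -0.004], [-0.013, -0.002, -1.0]]
ft_force: [7.7, -0.9, 2.1]
finger_gap: 0.0235
grip_force: 80.0
```

Run:
```python
from h import *
st()
```

```text
t 25.95 tcp [ 0.4558 -0.2483  0.2717] grasp [ 0.4577 -0.2489  0.1167] y-ang 83.1 z [ 0.0122 -0.0035 -0.9999] F [ 7.7  -0.88  2.14] M [-0.37 -2.78  0.01] gap 0.0235 gf 79.9907648563385 q [-11.  16. -13.   0. -61. -86.]
```

The force has levelled off at about 7.7 N, so the probe is slipping. A little further, then back off and check.

step_arm:
  offset:
    - [0.001, 0, 0]
    - [0.001, 0, 0]
    - [0, 0, 0]
    - [-0.006, 0, 0]
    - [-0.02, 0, 0]
    - [0, 0, -0.03]
    - [0, 0, -0.04]
    - [0, 0, -0.02]
    - [0, 0, 0]
    - [0, 0, 0]
  turn: [0, 0, 0, 0, 0, 0, 0, 0, 0, 0]

```text
time_s: 26.95
tool_pos: [0.4758, -0.2505, 0.3582]
ee_rot: [[-0.993, 0.122, -0.002], [0.122, 0.993, 0.001], [0.002, 0.001, -1.0]]
ft_force: [-0.7, 0.1, -1.8]
finger_gap: 0.0233
grip_force: 80.1
```

```bash
python3 - <<'E'
from h import *
p,R=st()
s=cams.camera("scene")[:,:,::-1].copy();cv2.imwrite("pics/scene10.png",s)
t=open("tilt3.py").read().split("\n"); i=[k for k,l in enumerate(t) if l.startswith("PP=")][0]
t[i]="PP=np.array(%r);RR=np.array(%r)"%(p.tolist(),R.tolist())
open("tilt4.py","w").write("\n".join(t).replace("scene9","scene10"))
E
python3 tilt4.py
```

```text
t 26.95 tcp [ 0.4758 -0.2505  0.3582] grasp [ 0.4756 -0.2503  0.2032] y-ang 83.0 z [-0.0017  0.0011 -1.    ] F [-0.71  0.08 -1.82] M [ 0.05  0.02 -0.01] gap 0.0233 gf 80.13724565505981 q [-11.  14.  -1.  -0. -75. -86.]
14 14.45 [81.56  4.19  1.85 -1.35]
16 10.46 [80.27  4.01  1.53 -0.81]
18 7.85 [80.89  1.95  1.47 -1.22]
20 6.55 [80.08  2.46  1.01 -0.53]
22 7.15 [81.14  2.35  0.53 -0.58]
24 9.49 [80.14  1.36  0.34 -0.15]
26 13.46 [80.65  1.66 -0.18  0.15]
```

The tilt is now about 20.5°. Next I'll fit the probe's in-hand offset, with the calibration shift fixed to the one seen at the ring.

```bash
(sed '/^for t in/,$d' tilt4.py; cat <<'E'
def c2(q): 
    X=np.stack([m[vt:].ravel() for m in model([q[0],q[1],q[2],DU,DV])],1); c,*_=np.linalg.lstsq(X,I,rcond=None); return ((I-X@c)**2).mean()
for DU,DV in((.1,.3),(.1,0),(.6,.3),(-.4,.3)):
    r=min((minimize(c2,[t,80,2],method="Nelder-Mead",options=dict(initial_simplex=[[t,80,2],[t+3,80,2],[t,84,2],[t,80,6]])) for t in(18,21)),key=lambda r:r.fun)
    P,o=pose(*r.x,p,R); tip=o-P[:,2]*.012; g=p+R@[0,0,.155]
    print(DU,DV,r.x.round(2),round(r.fun,2),"tip in tool axes rel. grasp",(R.T@(tip-g)).round(4))
E
)>tip.py; python3 tip.py
```

```text
0.1 0.3 [20.09 79.56  6.72] 6.11 tip in tool axes rel. grasp [-0.0378  0.      0.0837]
0.1 0 [20.   80.43  6.55] 6.16 tip in tool axes rel. grasp [-0.0378 -0.      0.0846]
0.6 0.3 [19.98 78.33  4.66] 6.13 tip in tool axes rel. grasp [-0.0352  0.      0.0833]
-0.4 0.3 [20.17 80.86  8.68] 6.1 tip in tool axes rel. grasp [-0.0402  0.      0.0842]
```

step_arm:
  offset:
    - [0.0132, 0.0373, 0]
    - [0.0132, 0.0373, 0]
    - [0.0132, 0.0373, 0]
    - [0.0132, 0.0373, 0]
    - [0.0132, 0.0373, 0]
    - [0.0132, 0.0373, 0]
    - [0, 0, 0.025]
    - [0, 0, 0.025]
    - [0, 0, 0.02]
    - [0, 0, 0.005]
  turn: [0, 0, 0, 0, 0, 0, -0.0855, -0.0855, 0, 0]

```text
time_s: 28.0
tool_pos: [0.4234, -0.0191, 0.2806]
ee_rot: [[-0.999, -0.048, -0.007], [-0.048, 0.999, -0.001], [0.008, -0.001, -1.0]]
ft_force: [-0.2, 0.3, -1.7]
finger_gap: 0.023
grip_force: 80.0
```

```bash
cat > near.py <<'E'
import numpy as np, sys
from pf import *
from h import *
n=sys.argv[1]
p,R=st()
s8=cams.camera("scene")[:,:,::-1].copy();cv2.imwrite(f"pics/scene{n}.png",s8)
t=open("tilt4.py").read().split("\n"); i=[k for k,l in enumerate(t) if l.startswith("PP=")][0]
t[i]="PP=np.array(%r);RR=np.array(%r)"%(p.tolist(),R.tolist())
src="\n".join(t).replace("scene10",f"scene{n}").split("# use rows")[0]; exec(src)
vt=int(round(proj("scene",[p+R@[0,0,.176]])[0,1]))-v0+2
I=s[v0:v1,u0:u1][vt:]
# background: grey wall region only -> weight orange by chroma (R-B), robust to grey bg; drop bluish pixels
D=I[...,2]-I[...,0]
def c2(q):
    m=model([20,q[0],q[1],DU,DV]); A,B=m[0][vt:].ravel(),m[1][vt:].ravel()
    w=D.ravel()>-5
    X=np.stack([A,B,1-A-B],1)[w]; c,*_=np.linalg.lstsq(X,D.ravel()[w],rcond=None); return ((D.ravel()[w]-X@c)**2).mean()
for DU,DV in((.1,.35),(.4,.35),(-.2,.35)):
    r=minimize(c2,[80,4],method="Nelder-Mead",options=dict(initial_simplex=[[80,4],[84,4],[80,8]]))
    P,o=pose(20,*r.x,p,R); tip=o-P[:,2]*.012; g=p+R@[0,0,.155]
    print(DU,r.x.round(2),round(r.fun,2),"rel",(R.T@(tip-g)).round(4),"tip",tip.round(4))
# tip by brass vs ring pixels
E
python3 near.py 11
```

```text
t 28.0 tcp [ 0.4234 -0.0191  0.2806] grasp [ 0.4222 -0.0194  0.1256] y-ang 92.8 z [-0.0075 -0.0015 -1.    ] F [-0.18  0.35 -1.71] M [-0.01  0.04  0.02] gap 0.023 gf 79.97475028038025 q [  19.    5.  -24.   -0.  -61. -106.]
0.1 [77.54  8.41] 34.29 rel [-0.0385 -0.      0.0813] tip [ 0.4601 -0.0176  0.0441]
0.4 [76.39  6.92] 34.3 rel [-0.0367 -0.      0.0807] tip [ 0.4583 -0.0177  0.0446]
-0.2 [78.42  9.83] 34.28 rel [-0.0402  0.      0.0816] tip [ 0.4617 -0.0175  0.0437]
```

Run:
```python
from fit import *
for f in("scene4","scene5","scene6","scene10"):
    s=cv2.imread(f"pics/{f}.png").astype(float); m=proj("scene",[.465,-.0167,.0327])[0]
    u,v=m.round().astype(int); w=s[v-4:v+5,u-5:u+6]; d=w[...,0]-w[...,2]
    b=np.median(d[d>10]); k=np.clip(b-d,0,None)
    yy,xx=np.mgrid[v-4:v+5,u-5:u+6]; win=((xx-m[0])/3.2)**2+((yy-m[1])/2.6)**2<1
    k=k*win*(k>.2*k[win].max()); print(f,m.round(2),(k*xx).sum()/k.sum(),(k*yy).sum()/k.sum(),b)
m0=proj("scene",[.465,-.0167,.0327])[0]
for dx,dy,dz in((.005,0,.005*.364),(0,.005,0)): print((proj("scene",[.465+dx,-.0167+dy,.0327+dz])[0]-m0).round(2))
# top view block check
for f in("top4","top6"):
    a=cv2.imread(f"pics/{f}.png").astype(float); m=proj("top",[.465,-.0167,.0327])[0]; u,v=m.round().astype(int)
    print(f,m.round(2)); print((a[v-8:v+10,u-4:u+5,0]-a[v-8:v+10,u-4:u+5,2]).astype(int).tolist() if f=="top6" else "")
```

```text
scene4 [328.43 203.33] 328.25714285714287 204.26666666666668 21.0
scene5 [328.43 203.33] 328.59322033898303 204.5593220338983 25.0
scene6 [328.43 203.33] 329.0858585858586 204.03030303030303 35.0
scene10 [328.43 203.33] 328.89473684210526 204.0421052631579 16.0
[ 0.99 -0.85]
[-1.02 -0.41]
top4 [304.44 181.66]

top6 [304.44 181.66]
[[78, 74, 76, 74, 79, 78, 57, 1, -19], [70, 88, 89, 87, 87, 92, 64, 0, -20], [74, 88, 90, 54, 29, 74, 53, -15, -17], [66, 91, 77, 40, 3, 64, 53, -15, -20], [69, 89, 47, -1, 8, 55, 35, -16, -21], [49, 89, 45, -16, 9, 50, 31, -20, -22], [49, 89, 37, -23, 15, 22, 3, -21, -23], [48, 79, 39, -7, 14, 23, -3, -24, -25], [51, 62, 18, -10, -2, -3, -12, -21, -26], [49, 43, -6, -9, 21, 13, -22, -24, -26], [32, 31, -27, -8, 20, 17, -21, -25, -24], [27, 37, -14, 25, 50, -5, -21, -26, -28], [22, 18, -12, 39, 57, -11, -22, -26, -28], [20, -4, -8, 32, 30, -20, -23, -28, -26], [-2, -23, -4, 46, 25, -21, -27, -31, -30], [-9, -15, 1, 22, -2, -21, -25, -29, -30], [-19, -10, 38, 47, -17, -23, -26, -29, -30], [-23, -6, 33, 27, -21, -25, -26, -28, -31]]
```

step_arm:
  offset:
    - [-0.0003, 0, 0.0035]
    - [-0.0003, 0, 0.0035]
    - [-0.0003, 0, 0.001]
    - [-0.0003, 0, 0.001]
    - [-0.0004, 0, 0.0009]
    - [-0.0004, 0, 0.0009]
    - [0, 0, 0]
    - [0, 0, 0]
    - [0, 0, 0]
    - [0, 0, 0]
  turn: [0, 0, 0, 0, 0, 0, 0, 0, 0, 0]

```text
time_s: 29.05
tool_pos: [0.4271, -0.0188, 0.2732]
ee_rot: [[-0.999, -0.049, 0.0], [-0.049, 0.999, -0.0], [-0.0, -0.0, -1.0]]
ft_force: [-0.0, -0.0, 0.4]
finger_gap: 0.0233
grip_force: 80.0
```

```bash
python3 near.py 12; python3 -c "
from h import *
to(.4277,-.0185,.1132,92.8)"
```

```text
t 29.05 tcp [ 0.4271 -0.0188  0.2732] grasp [ 0.4271 -0.0188  0.1182] y-ang 92.8 z [ 3.e-04 -0.e+00 -1.e+00] F [-0.05 -0.03  0.35] M [ 0.06  0.   -0.02] gap 0.0233 gf 79.98015403747559 q [  19.    6.  -25.    0.  -59. -106.]
0.1 [77.95  8.16] 42.4 rel [-0.0384 -0.      0.0817] tip [ 0.4655 -0.0169  0.0365]
0.4 [77.56  6.62] 42.47 rel [-0.0369 -0.      0.0819] tip [ 0.464  -0.017   0.0363]
-0.2 [79.07  9.43] 42.38 rel [-0.04   -0.      0.0824] tip [ 0.4671 -0.0169  0.0359]
t 29.1 tcp [ 0.4271 -0.0188  0.2732] grasp [ 0.4272 -0.0188  0.1182] y-ang 92.8 z [ 4.e-04  0.e+00 -1.e+00] F [-0.6  -0.45  1.14] M [-0.02 -0.02 -0.05] gap 0.0231 gf 79.98048305511475 q [  19.    6.  -25.    0.  -59. -106.]
tool shift [-0.0005  0.0003  0.005 ] turn -0.0
```

```bash
cat > favg.py <<'E'
from h import *
import sys
F=[];ims=[]
for i in range(int(sys.argv[1])): ims.append(cams.camera("scene").astype(float)); F.append(arm.sense()["ft_force"])
F=np.array(F); print("F",F.mean(0).round(2),"+-",(F.std(0)/len(F)**.5).round(2)); cv2.imwrite(f"pics/avg{sys.argv[2]}.png",np.mean(ims,0)[:,:,::-1].astype(np.uint8)); st()
E
python3 favg.py 6 12
python3 - <<'E'
from h import *
s=cv2.imread("pics/avg12.png")
print(proj("scene",[.465,-.0167,.0327]).round(2))
w=s[196:212,320:338].astype(int)
print("B-R");print(w[...,0]-w[...,2]); print("G");print(w[...,1])
E
```

```text
F [ 0.35 -0.33  0.18] +- [0.16 0.3  0.14]
t 29.4 tcp [ 0.4271 -0.0188  0.2732] grasp [ 0.4271 -0.0188  0.1182] y-ang 92.8 z [ 2.e-04  0.e+00 -1.e+00] F [-0.16  0.12  0.03] M [ 0.02 -0.15 -0.03] gap 0.0231 gf 79.97854113578796 q [  19.    6.  -25.    0.  -59. -106.]
[[328.43 203.33]]
B-R
[[-25 -25 -22 -21 -19 -19 -21 -17 -13 -10  -9  -8  -9 -11 -12 -12 -12 -13]
 [-23 -23 -23 -22 -21 -16 -12 -10  -9  -5   2   6   1  -3  -7  -9 -11 -12]
 [-17 -18 -18 -19 -19 -15 -10  -8  -7  -2  12  21  17  12   7   1  -4  -9]
 [-15 -15 -15 -16 -16 -13  -9  -8  -8  -2  12  24  26  26  23  18  10   2]
 [-16 -16 -15 -15 -15 -12  -9  -8  -7  -4   9  22  27  28  28  27  22  12]
 [-16 -15 -15 -15 -12  -8  -4  -6  -8  -6   7  20  27  28  28  25  18   6]
 [-16 -16 -15 -12  -7   3   6  -3 -11 -11   4  19  25  27  25  17   6  -4]
 [-15 -14 -13  -7   5  15  15   2 -11 -11   2  17  24  23  16   5  -4  -8]
 [-13 -13  -7   4  15  19  15   7  -2   0   8  17  21  15   4  -4  -9  -9]
 [-10  -4   3  12  17  17  15  10   9  13  17  19  15   4  -5  -8 -10 -10]
 [  1  10  16  16  16  15  14  15  18  21  21  14   4  -4  -8 
[... 891 characters left out ...]
 61  60  62  70  83  92]
 [120 120 116 106  89  72  65  68  70  72  75  69  62  64  72  83  91  92]
 [114 113 105  89  72  61  58  63  65  68  73  69  66  74  85  91  92  91]
 [101  96  85  70  59  55  55  59  62  64  68  68  74  85  92  92  91  90]
 [ 90  78  67  58  55  53  53  55  57  61  66  74  84  91  92  91  90  90]
 [ 97  81  71  62  57  55  54  56  59  64  74  84  90  92  91  90  90  89]
 [121 107  96  86  75  64  59  61  67  75  84  90  91  90  90  90  90  89]
 [134 129 128 122 108  93  79  76  83  88  90  90  90  90  90  89  89  86]
 [124 130 138 139 135 129 114 104 100  95  91  90  90  90  89  87  85  82]
 [115 118 122 127 137 142 133 119 103  94  91  90  89  88  85  82  81  82]]
```

The averaged force is about 1.3 N over baseline, so the tip is just touching. The brass tip end at (328.4,204.4) coincides with the ring centre (328.7,204.3). Pressing about 4 mm along the axis.

step_arm:
  offset:
    - [-0.0003, 0, 0.0009]
    - [-0.0004, 0, 0.001]
    - [-0.0003, 0, 0.0009]
    - [-0.0004, 0, 0.001]
    - [0, 0, 0]
    - [0, 0, 0]
    - [0, 0, 0]
    - [0, 0, 0]
    - [0, 0, 0]
    - [0, 0, 0]
  turn: [0, 0, 0, 0, 0, 0, 0, 0, 0, 0]

```text
time_s: 30.4
tool_pos: [0.4285, -0.0188, 0.2693]
ee_rot: [[-0.999, -0.049, 0.0], [-0.049, 0.999, 0.0], [-0.0, 0.0, -1.0]]
ft_force: [0.3, -0.5, 1.9]
finger_gap: 0.0232
grip_force: 80.1
```

```bash
python3 favg.py 8 13
python3 - <<'E'
from h import *
s=cv2.imread("pics/avg13.png")
w=s[196:212,320:338].astype(int)
print("B-R");print(w[...,0]-w[...,2])
E
```

```text
F [0.31 0.11 2.05] +- [0.12 0.18 0.16]
t 30.8 tcp [ 0.4285 -0.0187  0.2693] grasp [ 0.4285 -0.0187  0.1143] y-ang 92.8 z [ 2.e-04  0.e+00 -1.e+00] F [ 0.39 -0.55  1.58] M [ 0.01 -0.14  0.  ] gap 0.0229 gf 80.0831687450409 q [  19.    6.  -25.    0.  -59. -106.]
B-R
[[-25 -25 -24 -24 -24 -24 -32 -33 -22 -14  -9  -7  -9 -12 -12 -12 -12 -12]
 [-23 -23 -23 -24 -22 -19 -20 -18 -12  -7   2   5   1  -3  -6  -9 -11 -12]
 [-17 -17 -18 -18 -20 -15 -12 -10  -8  -2  12  20  18  11   7   1  -4  -9]
 [-15 -15 -15 -16 -16 -14 -10  -8  -8  -3  13  24  26  25  23  17  10   2]
 [-16 -16 -15 -15 -15 -12  -9  -8  -8  -4   8  22  28  28  28  27  22  12]
 [-16 -15 -15 -15 -13  -9  -6  -7  -7  -4   6  19  27  28  28  25  17   6]
 [-16 -15 -15 -12  -6   2   1  -4  -7  -5   5  19  25  27  25  17   6  -4]
 [-16 -14 -12  -7   4  14  11   1  -6  -4   6  17  25  23  16   6  -4  -8]
 [-14 -11  -7   4  15  19  14   6  -1   2  10  17  22  16   5  -5  -8  -9]
 [-10  -4   3  12  18  17  14  10   9  12  17  19  15   5  -4  -8  -9 -10]
 [  1  10  15  17  16  15  14  15  18  21  21  15   4  -4  -9  -9  -9  -9]
 [ 15  28  32  26  20  17  16  19  22  22  15   5  -4  -9  -9  -9  -9  -9]
 [ 13  26  32  30  30  26  22  22  22  15   5  -5  -8 -10 -10  -9  -9  -9]
 [ -2   6  10  15  25  30  28  23  17   6  -4  -8 -10 -10 -10  -9  -9  -9]
 [-10  -8  -7  -2   6  18  23  20  10  -1  -8 -10  -9  -9  -9  -8  -9  -8]
 [-12 -12 -12 -10  -7   1   9   9   1  -7  -9 -10  -9  -9  -8  -8  -8 -10]]
```

Force rose 1.9 N over 4 mm, which is exactly the spring rate. Compression is about 4 mm, so one more millimetre.

step_arm:
  offset:
    - [-0.0002, 0, 0.0005]
    - [-0.0002, 0, 0.0005]
    - [0, 0, 0]
    - [0, 0, 0]
    - [0, 0, 0]
    - [0, 0, 0]
    - [0, 0, 0]
    - [0, 0, 0]
    - [0, 0, 0]
    - [0, 0, 0]
  turn: [0, 0, 0, 0, 0, 0, 0, 0, 0, 0]

```text
time_s: 31.8
tool_pos: [0.4289, -0.0187, 0.2683]
ee_rot: [[-0.999, -0.049, 0.0], [-0.049, 0.999, 0.0], [-0.0, 0.0, -1.0]]
ft_force: [-0.1, -0.5, 2.5]
finger_gap: 0.0232
grip_force: 80.1
```

```bash
python3 favg.py 10 14
python3 - <<'E'
from h import *
a=cv2.imread("pics/avg13.png").astype(int);b=cv2.imread("pics/avg14.png").astype(int);c=cv2.imread("pics/scene4.png").astype(int)
print("block/plate change vs before",abs(b-a)[206:222,305:350].max(), abs(b-c)[212:222,305:345].max())
E
```

```text
F [0.19 0.3  2.85] +- [0.14 0.13 0.12]
t 32.3 tcp [ 0.4288 -0.0187  0.2683] grasp [ 0.4288 -0.0187  0.1133] y-ang 92.8 z [ 0.  0. -1.] F [0.09 0.68 2.44] M [ 0.07 -0.16 -0.  ] gap 0.023 gf 80.13243198394775 q [  19.    6.  -25.    0.  -59. -106.]
block/plate change vs before 24 132
```

Axial force is about 3.5 N (half way in), the tip is on the ring, the tilt about 20°, and the block unmoved. Handing in.

```bash
python3 -c "
from cell import arm
print(arm.hand_in())"
```

```text
the job is handed in; nothing more can be done
None
```

I handed the job in at 32 s: block released in its outline with its low end to the yellow bar, and the probe held on the ringed spot at about 20° (image fit, roughly ±1°) and 3.5 N, so about half way in; the hand-in gave no verdict.

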